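# Re-index the photo turntable's locked adjuster

## Robot

A 6-joint arm with a two-finger parallel gripper is mounted at the origin on the work surface. World frame = base frame: x ahead of the robot, y to its left, z up, the work surface at z = 0. Lengths are in mm, angles in rad, forces in N, time in s.
With the tool pointing down it reaches from about 350 to 775 mm from the base axis. Payload 7.3 kg.
Tool frame: the origin (TCP) lies on the centre line of the jaws, within the pads' length; the fingertips stand 22 mm ahead of it and the grasp point (between the pads) lies 3 mm ahead of it (bot.finger_overhang is the distance from the TCP to the fingertips, in mm); y points along the fingers, z is the direction in which the jaws open and shut, and the axes are right-handed (so a half turn about y gives the same grasp; the last joint's range is limited). The gripper opens to 92 mm and grips with 3 to 60 N. Pads are 19 mm wide; open, the fingers measure 130 mm over their backs; the gripper's body (75 mm by 190 mm) begins 47 mm behind the grasp point.
Start: joints at [-1.264, 0.342, 1.524, -0, 1.275, -0.146], TCP at [229.704, -472.103, 225.641] pointing down, gripper open.
Joint ranges: [-2.53, 2.53], [-0.77, 2.02], [0.04, 2.7], [-1, 4.14], [0.28, 2.66], [-3.11, 3.11]. Speed limits (rad/s): [2.57, 2.57, 3.14, 3.14, 3.14, 3.14].

## Interface

Orientations are given as [roll, pitch, yaw] about the fixed x, y, z axes, in that order (R = Rz(yaw) Ry(pitch) Rx(roll)).
In Python, from plant import bot, viewer, find_in, spot_point gives the robot as it stands.
- The arm moves only by the tool send_rows, never from a script. Its argument "moves" is a list of rows, each a list of 3 entries, a list of its own where there are three numbers: the shift along the tool's x, y, z in mm, then the turn, a rotation vector about the tool's x, y, z in degrees, then the finger opening in mm, from 0 to 91.8. A call has 1 to 20 rows; each row shifts and turns the pose as measured when the row begins, along the tool's axes as they then stand; what a row does not reach is not made up. A row lasts 1/8 s, in which the tool goes at most 62.5 mm and 10.7 degrees, less where a joint would pass 70% of its speed; a pose out of reach is approached as far as the arm can. A call with a gripper value outside its range is refused whole. The fingers move at their own pace and stop on an object; the grip force is fixed at half the most. Time passes only in rows, so rows that do not move let the fingers close. It gives the time, the measured TCP pose, the force and the opening at its end, in the units of the state.
- bot.get_obs(): the state, without advancing time (a new reading comes with each control period).
- viewer.capture(name): name is "scene" or "top" or "wrist"; returns the picture (384x512x3 uint8, blue, green, red); there is no depth.
- viewer.camera_model(name): a dict with "fx", "fy", "cx", "cy" (pixels), "rvec" (rotation vector, rad) and "tvec" (3), from world to camera coordinates, as OpenCV has them. Camera axes: x right, y down, z forward; pixel columns grow to the right and rows downward; lengths in mm; the calibration is good to about 2 mm. A picture is of the moment at which its call begins: read the wrist's pose just before it. camera_model takes no time and is no camera call; for the wrist camera it gives the pose at the moment of the call.
- bot.close_job(): hands the job in, once; it reports no verdict.
Trained networks look in the newest picture that a camera, given by its name, has taken for a name from the list of things; names that differ only in an ending like _2 or _b are one class to them, and where a whole thing is asked for, a point or a joint stands for the part that bears it (a point fixed in the world has none). Each returns a list of dicts, best first, with "conf" (0 to 1); they miss things now and then, are a little off and sometimes report something else, mostly with a low value. They report only what shows in the picture. A call takes as long as a camera call.
- find_in(camera, thing): "extent" ([centre column, centre row, width, height] in pixels, round what is visible of it).
- spot_point(camera, thing): "point" ([column, row] in pixels: a listed point, or the origin of a listed thing).
The state is a dict: "time": time; "joint_positions": joint angles; "dq": joint speeds; "tau": joint torques, N m; "tool_pos": TCP position; "tcp_rot": TCP orientation; "contact_force": force on the tool from outside, world axes, zero at the start; "moment": the same for the moment, N m; "grip_width": finger opening in mm.
Only numpy, scipy, OpenCV 4.12 (cv2) and the standard library are available. Lean on these libraries where they do the work, as an engineer would, in place of code of your own. Each camera call takes 0.05 s, during which the arm holds its last target.

## Task

The saleroom's photo turntable needs its index reset for the next lot: back the lock ring off by its orange wings about an eighth of a turn anticlockwise, turn the adjuster anticlockwise until the white end of its grip points straight at the red tab, then turn the lock ring clockwise again until you feel it seat and it is firmly tight, about 10 to 12 N of push at a wing and never more than 18 N. Do not force the adjuster while it is locked, and leave the red tab, the glass and everything else on the table alone.

Things in the scene. Friction and masses are not known exactly. Their poses are not given: they have to be found in the camera images.
- stand: photo turntable stand, fixed: a round base (aluminium, 180 mm across, 20 mm high, with a dark 144 mm disc on it, top at 28 mm) that carries the adjuster, joined to a low platter (250 mm across, 36 mm high, centre 245 mm along the stand's x). Origin on the table at the vertical common axis of lock ring, adjuster and red tab.
- lock_ring (a joint): angle of the lock ring, rad: about 0 at the start (tight); grows anticlockwise seen from above = loosening, to 0.95; clockwise tightens, to -0.7. A dark knurled collar 72 mm across, 30 to 59 mm above the table, with two upright orange wings. It stays where it is left; a free turn takes about 5 N sideways at a wing's middle, 56 mm from the axis.
- near_wing (a point): middle of one orange wing of the lock ring, at angle 0 the one away from the platter: an upright plate 42 to 70 mm from the axis, 10 mm thick in the direction it turns, 32 to 68 mm above the table. Its x axis points to the ring's axis, its y axis along the turning direction.
- far_wing (a point): middle of the opposite, equal orange wing, on the platter's side; its x axis points outwards from the axis.
- adjuster (a joint): angle of the adjuster, rad: 0 at the start, grows anticlockwise seen from above, -0.3 to 1.5. With the ring loose it turns easily (0.06 N m) and stays where it is left. With the ring tight it is clamped and must not be forced.
- grip (a point): grip point of the adjuster, on the axis, 83 mm above the table: a black upright bar 44 mm long, 14 mm thick, from 66 to 94 mm above the table, on a steel flange 56 mm across whose top is at 66 mm. The bar lies along the point's x axis; its white end is at -x and is the pointer. At angle 0 the white end is over the near wing. It rises 2.6 mm per rad.
- marker (a joint): angle of the red tab about the same axis, rad, on the adjuster's scale: the white end points at the tab when the adjuster's angle equals it (0.5 to 1.1). The tab is stiff; leave it.
- red_tab (a point): centre of the red tab, 12 x 7 mm, 14 mm tall, 81 mm from the axis on the rim of the base, top 34 mm above the table. Its x axis points to the adjuster's axis.
- shoe: brass shoe hidden inside the lock ring, pressed by the ring against the adjuster's flange; its force is the tightness. The seat is not at the old ring angle: raising the adjuster moves it 0.1 to 0.3 rad further clockwise, unseen. From seating, the push at a wing rises over 0.05 to 0.15 rad to 10 to 12 N = 0.6 N m (properly tight); over 18 N = 1 N m is overtight.
- decanter: glass decanter standing on the white turntable platter, 110 mm wide, 165 mm tall; origin at the centre of its underside; leave it alone
- tumbler: green glass tumbler, 72 mm wide, 85 mm tall; origin at the centre of its underside; leave it alone
- bowl: blue bowl, 130 mm wide, 60 mm tall; origin at the centre of its underside; leave it alone
- jar: amber jar with steel cap, 68 mm wide, 90 mm tall; origin at the centre of its underside; leave it alone
- tape: brown tape roll lying flat, 90 mm wide, 24 mm tall; origin at the centre of its underside; leave it alone
- driver: yellow screwdriver lying, 170 mm long, origin at its middle; leave it alone

How it is judged (in metres and radians):
On the way, in this order (a step that is already met when the one before it is completed fails the run):
1. the lock ring is backed off by more than 0.3 rad and free of the adjuster, which has not been turned yet (value of joint lock_ring above 0.3 rad and contact force between shoe and adjuster below 0.5 N and value of joint adjuster below 0.12 rad), for 0.2 s.
2. the adjuster's white end points at the red tab within 0.1 rad and is still, the ring loose (angle between the x axis of grip and the x axis of red_tab, either way round below 0.1 rad and contact force between shoe and adjuster below 0.5 N and velocity of joint adjuster below 0.1 rad/s), for 0.2 s.
3. the lock ring is tightened until it clamps the adjuster with over 14 N, still on the mark (contact force between shoe and adjuster above 14 N and angle between the x axis of grip and the x axis of red_tab, either way round below 0.1 rad), for 0.2 s.
At the end, for the whole second after the job is handed in: The adjuster's white end points at the red tab within 0.1 rad, the released lock ring still clamps the adjuster with 6 to 85 N, and the red tab has not moved by more than 4 mm (contact force between shoe and adjuster between 6 and 85 N and angle between the x axis of grip and the x axis of red_tab, either way round below 0.1 rad and distance of red_tab from where it was at the start of the episode below 0.004 m); the robot touches nothing.
It fails at once if the lock ring is overtightened (clamps with over 85 N, some 19 N at a wing) (contact force between shoe and adjuster above 85 N).
It fails at once if the adjuster is forced round while the ring clamps it (contact force between shoe and adjuster above 4 N and (velocity of joint adjuster above 0.25 rad/s or velocity of joint adjuster below -0.25 rad/s)).
It fails at once if the red tab is moved by more than 6 mm (distance of red_tab from where it was at the start of the episode above 0.006 m).
It fails at once if a bystander is pushed by more than 20 mm (distance of any of decanter, tumbler, bowl, jar, tape, driver from where it was at the start of the episode above 0.02 m).
It also fails if it takes over 72 s, if anything falls off the work surface, if the arm or the gripper's body presses on something with over 40 N, if the wrist force passes 120 N, or if a joint passes its speed limit or range.

## Working session

There is one attempt and no reset: what is moved stays moved. The work goes in short steps, Python scripts to look and compute and a tool call to move; the robot and the scene stay as the last step left them, time stands still between calls to the robot, and variables do not carry over. Pictures are saved under pics/ and viewed, and the job is handed in when it is done.

Besides the shell and the picture viewer there is one more tool, called after "Request:" as a command line: name --argument value ..., lists and objects as JSON in quotes. send_rows: Moves the arm, as the interface text tells. Its arguments: {"type":"object","properties":{"moves":{"type":"array","items":{"type":"array"}}},"required":["moves"]}

```bash
ls; mkdir -p pics
python3 - <<'E'
from plant import bot, viewer, find_in, spot_point
import cv2
o=bot.get_obs();print(o)
for n in("scene","top","wrist"):
    im=viewer.capture(n);cv2.imwrite(f"pics/a_{n}.png",im)
    m=viewer.camera_model(n);print(n,m)
    for t in("near_wing","far_wing","grip","red_tab","stand"):
        print(t,[(d['conf'],d['point']) for d in spot_point(n,t)][:3])
E
```

```text
pics
{'time': 0.0, 'joint_positions': array([-1.26399716e+00,  3.42693662e-01,  1.52504644e+00,  1.10684043e-08,
        1.27538528e+00, -1.45998529e-01]), 'dq': array([-0.00043344,  0.00053235, -0.0006534 ,  0.0010885 , -0.00106138,
       -0.00059086]), 'tau': array([-2.98167324e-03, -4.31255329e+01, -2.44222283e+01,  7.13517889e-02,
        5.58763300e-02, -1.34860634e-04]), 'tool_pos': array([ 229.57141945, -471.68029002,  224.94977749]), 'tcp_rot': array([-1.57231275e+00,  2.22992557e-04, -2.68879513e+00]), 'contact_force': array([0.41249982, 0.3723181 , 0.14418245]), 'moment': array([ 0.02509986, -0.00704367,  0.04458809]), 'grip_width': 91.99399392242938}
scene {'fx': 480.1691205070535, 'fy': 480.1691205070535, 'cx': 256.1662130410518, 'cy': 185.72710600071403, 'rvec': array([ 1.96766406,  1.26917393, -0.5671165 ]), 'tvec': array([-229.08204359, -275.85154409, 1718.55814043])}
near_wing [(0.78, [215.0, 177.7])]
far_wing [(0.69, [233.8, 199.3])]
grip [(0.85, [220.2, 179.4]), (0.27, [299.2, 133.2])]
red_tab [(0.42, [194.4, 195.1])]
stand [(0.85, [221.5, 204.4])]
top {'fx': 460.29175747498937, 'fy': 460.29175747498937, 'cx': 258.1169224963301, 'cy': 187.67424436614183, 'rvec': array([ 2.18226006, -2.15349971,  0.1386201 ]), 'tvec': array([ -17.17349888,  542.35740664, 1437.39988118])}
near_wing [(0.73, [284.0, 212.4])]
far_wing [(0.7, [282.8, 175.7])]
grip [(0.56, [283.6, 192.0])]
red_tab [(0.33, [271.4, 117.5])]
stand [(0.88, [280.3, 196.6]), (0.26, [347.4, 225.3])]
wrist {'fx': 266.84924865698235, 'fy': 266.84924865698235, 'cx': 255.15633971146522, 'cy': 188.19683281590227, 'rvec': array([-2.45013423,  1.53417742,  0.21896495]), 'tvec': array([-526.04365627,  -35.32121184,  389.60045493])}
near_wing []
far_wing []
grip []
red_tab []
stand []
```

Run:
```python
import cv2
t=cv2.imread("pics/a_top.png");cv2.imwrite("pics/a_top2.png",cv2.resize(t,(800,600)))
s=cv2.imread("pics/a_scene.png");cv2.imwrite("pics/a_scene2.png",cv2.resize(s,(800,600)))
cv2.imwrite("pics/a_topc.png",cv2.resize(t[130:250,210:360],None,fx=5,fy=5,interpolation=2))
cv2.imwrite("pics/a_scenec.png",cv2.resize(s[140:240,160:290],None,fx=6,fy=6,interpolation=2))
```

```text
(no output)
```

View pics/a_top2.png

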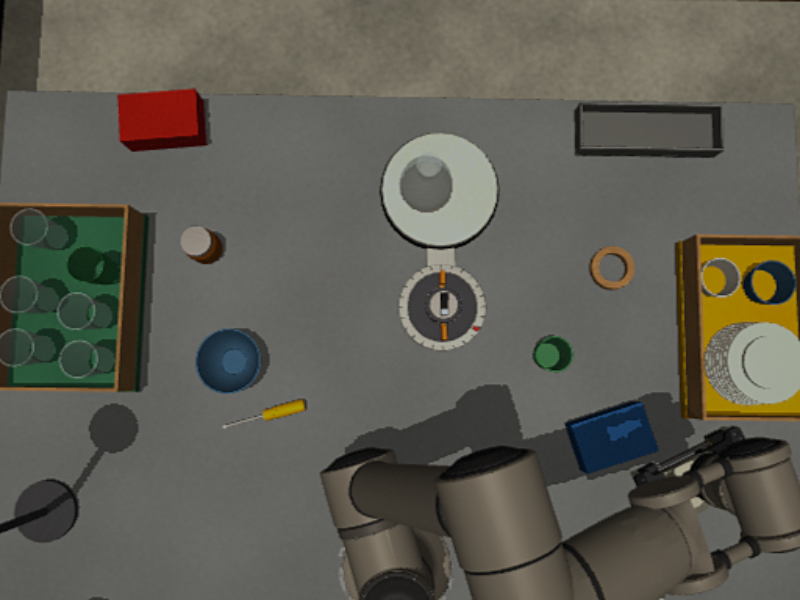

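View pics/a_scene2.png

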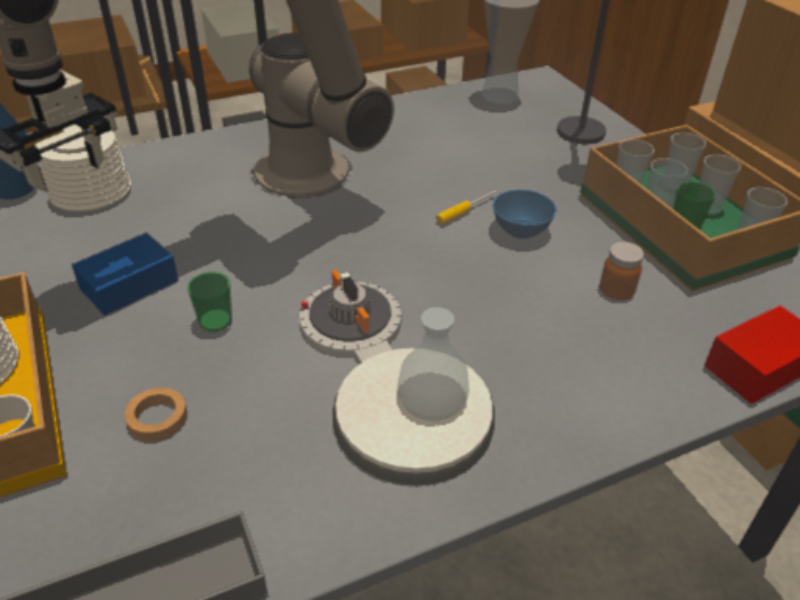

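View pics/a_topc.png

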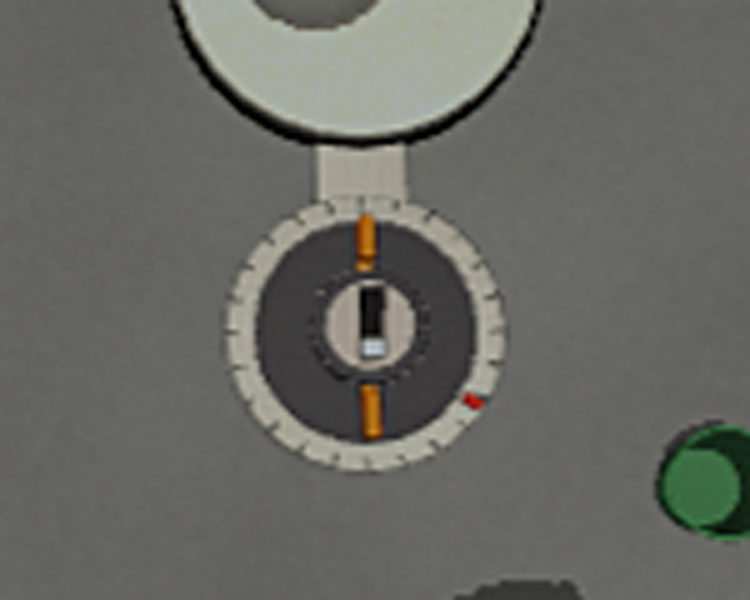

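View pics/a_scenec.png

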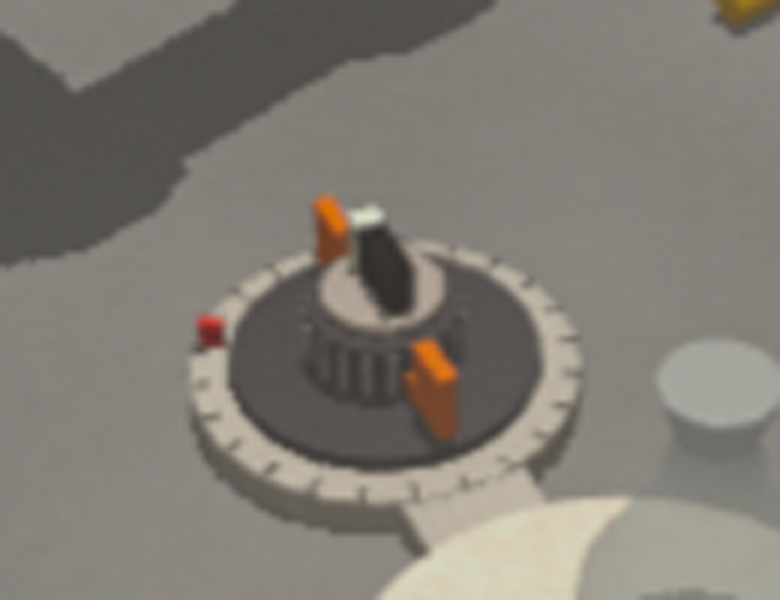

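The top view shows the stand axis at about (284,195), the near wing below it at (284,212) and the red tab at about (304.6,210). The network's red_tab hit in the top view at (271,117) is wrong. I'll use colour segmentation for the tab and compute positions.

```bash
cat > h.py <<'E'
import numpy as np, cv2
from scipy.spatial.transform import Rotation as R
from scipy.optimize import least_squares
def ray(m,uv):
    Rm=cv2.Rodrigues(m['rvec'])[0];d=Rm.T@np.array([(uv[0]-m['cx'])/m['fx'],(uv[1]-m['cy'])/m['fy'],1]);c=-Rm.T@m['tvec'];return c,d
def onz(m,uv,z):
    c,d=ray(m,uv);return c+d*(z-c[2])/d[2]
def proj(m,P):
    K=np.array([[m['fx'],0,m['cx']],[0,m['fy'],m['cy']],[0,0,1]])
    return cv2.projectPoints(np.atleast_2d(np.asarray(P,float)),m['rvec'],m['tvec'],K,None)[0][:,0]
def blobs(im,what,box=None,mn=6):
    h=cv2.cvtColor(im,cv2.COLOR_BGR2HSV)
    if what=='orange': k=cv2.inRange(h,(8,150,90),(20,255,255))
    else: k=cv2.inRange(h,(0,170,80),(5,255,255))|cv2.inRange(h,(174,170,80),(180,255,255))
    if box: 
        z=np.zeros_like(k);a,b,c,d=box;z[b:d,a:c]=k[b:d,a:c];k=z
    n,l,s,c=cv2.connectedComponentsWithStats(k)
    return [(c[i].round(2),s[i].tolist()) for i in range(1,n) if s[i,4]>=mn]
E
python3 - <<'E'
from h import *
from plant import viewer
for n,box in(("top",(240,150,330,230)),("scene",(180,160,250,220))):
    im=cv2.imread(f"pics/a_{n}.png");m=viewer.camera_model(n)
    for w in('orange','red'):
        for c,s in blobs(im,w,box):
            print(n,w,c,s,onz(m,c,50 if w=='orange' else 30).round(1))
    g={'top':(283.6,192),'scene':(220.2,179.4)}[n];print('grip',onz(m,g,83).round(1))
    r=cv2.Rodrigues(m['rvec'])[0];print('cam',(-r.T@m['tvec']).round())
E
```

```text
top orange [282.67 178.  ] [281, 173, 4, 11, 36] [572.2 -87.   50. ]
top orange [283.78 211.43] [282, 207, 5, 11, 37] [466.6 -91.1  50. ]
top red [304.25 210.  ] [303, 209, 4, 3, 8] [ 473.3 -157.6   30. ]
grip [524.3 -87.9  83. ]
cam [ 374.    7. 1490.]
scene orange [214.59 177.49] [213, 173, 5, 10, 37] [452.9 -86.3  50. ]
scene orange [231.74 203.33] [228, 197, 8, 15, 76] [571.3 -83.6  50. ]
grip [504.6 -88.7  83. ]
cam [1441. -431.  905.]
```

Run:
```python
from h import *
from plant import viewer,bot
o=bot.get_obs();Rt=R.from_euler('xyz',o['tcp_rot']).as_matrix();print(Rt.round(3))
m=viewer.camera_model('wrist');r=cv2.Rodrigues(m['rvec'])[0]
print('cam in tool',Rt.T@((-r.T@m['tvec'])-o['tool_pos']),'\naxes',(Rt.T@r.T).round(3))
# combined fit
obs={}
obs=[('top',(282.67,178),(1,)),('top',(283.78,211.43),(-1,)),('scene',(214.59,177.49),(-1,)),('scene',(231.74,203.33),(1,))]
def f(p):
    e=[]
    for n,uv,(s,) in obs:
        P=[p[0]+s*56*np.cos(p[2]),p[1]+s*56*np.sin(p[2]),52 if n=='scene' else 58]
        e+=list(proj(viewer.camera_model(n),P)[0]-uv)
    return e
s=least_squares(f,[517,-89,0]);print(s.x,np.round(s.fun,2))
```

```text
[[-0.899  0.     0.438]
 [-0.438 -0.    -0.899]
 [ 0.    -1.     0.   ]]
cam in tool [ -75.46957118 -158.78469757    0.60662871] 
axes [[ 0.001  0.96   0.282]
 [-0.001 -0.282  0.96 ]
 [ 1.    -0.001  0.001]]
[ 5.17263961e+02 -8.72990784e+01  3.71022151e-02] [-0.38 -0.66 -0.39  1.52  0.03  1.48 -0.32  0.06]
```

Request:
send_rows --moves '[[[0,0,0],[0,8.7,0],40],[[0,0,0],[0,8.7,0],40],[[0,0,0],[0,8.6,0],40],[[-31,0,-38],[0,0,0],40],[[-31,0,-38],[0,0,0],40],[[-31,0,-38],[0,0,0],40],[[-31,0,-38],[0,0,0],40],[[-31,0,-38],[0,0,0],40],[[-31,0,-38],[0,0,0],40],[[-31,0,-38],[0,0,0],40],[[-31,0,-38],[0,0,0],40],[[-31,0,-38],[0,0,0],40],[[-31,0,-38],[0,0,0],40],[[0,0,0],[0,0,0],40]]'

```text
time: 2.65
tool_pos: [556.5, -87.1, 225.7]
tcp_rot: [-1.568, 0.003, 3.122]
contact_force: [0.4, 0.7, -0.9]
grip_width: 40.1
```

Run:
```python
from h import *
from plant import bot, viewer, find_in, spot_point
print(bot.get_obs()['joint_positions'].round(3))
m=viewer.camera_model('wrist');im=viewer.capture('wrist');cv2.imwrite("pics/b_w.png",im)
cv2.imwrite("pics/b_w2.png",cv2.resize(im,(800,600),interpolation=2))
for t,z in(("near_wing",50),("far_wing",50),("grip",83),("red_tab",27),("stand",0)):
    print(t,[(d['conf'],d['point'],onz(m,d['point'],z).round(1)) for d in spot_point('wrist',t)][:2])
for w in('orange','red'):
    for c,s in blobs(im,w): print(w,c,s,onz(m,c,50 if w=='orange' else 30).round(1))
```

```text
[-0.29   0.41   1.42  -0.002  1.308  1.301]
near_wing [(0.57, [257.6, 235.3], array([467.3, -90.2,  50. ]))]
far_wing [(0.77, [250.8, 160.8], array([571.1, -83.4,  50. ]))]
grip [(0.67, [254.4, 210.9], array([515.9, -86.8,  83. ]))]
red_tab []
stand [(0.8, [252.8, 187.6], array([521.3, -84.6,   0. ]))]
orange [252.83 159.63] [248, 146, 10, 28, 227] [572.5 -86.   50. ]
orange [257.62 240.38] [254, 231, 8, 20, 147] [459.5 -90.1  50. ]
orange [325.82 267.78] [323, 246, 6, 41, 101] [ 414.1 -186.9   50. ]
orange [186.1 249.4] [185, 248, 3, 4, 10] [447.9  10.1  50. ]
orange [185.04 271.41] [182, 253, 8, 34, 96] [412.8  14.8  50. ]
```

View pics/b_w2.png

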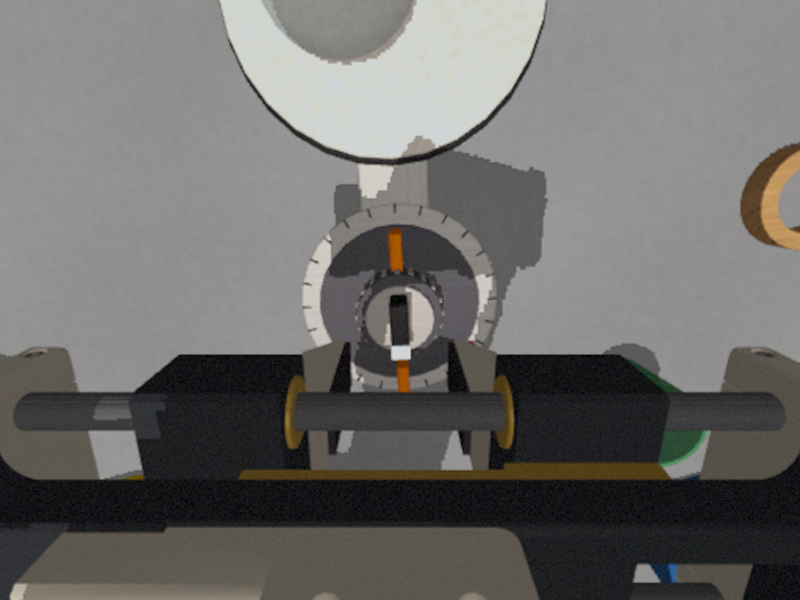

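The wrist view shows the near wing at about (258,240) and the far wing at (252,160), but the finger hides the tab. Moving 60 mm toward the robot to look again.

Request:
send_rows --moves '[[[30,0,0],[0,-0.5,0],40],[[30,0,0],[0,-0.5,0],40],[[10,0,0],[0,0,0],40],[[0,0,0],[0,0,0],40]]'

```text
time: 3.45
tool_pos: [481.8, -92.7, 226.7]
tcp_rot: [-1.566, 0.005, 3.128]
contact_force: [0.0, -0.4, -1.0]
grip_width: 40.1
```

Run:
```python
from h import *
from plant import bot, viewer, find_in, spot_point
print(bot.get_obs()['tool_pos'],bot.get_obs()['tcp_rot'])
m=viewer.camera_model('wrist');im=viewer.capture('wrist');cv2.imwrite("pics/c_w.png",im)
cv2.imwrite("pics/c_w2.png",cv2.resize(im[60:300,100:420],(800,600),interpolation=2))
for t,z in(("near_wing",50),("far_wing",50),("grip",83),("red_tab",27),("stand",0)):
    print(t,[(d['conf'],d['point'],onz(m,d['point'],z).round(1)) for d in spot_point('wrist',t)][:2])
for w in('orange','red'):
    for c,s in blobs(im,w): print(w,c,s,onz(m,c,50 if w=='orange' else 30).round(1))
```

```text
[481.83740239 -92.7368297  226.6713278 ] [-1.56642713  0.00480224  3.12770649]
near_wing [(0.61, [249.9, 183.1], array([467.2, -87.6,  50. ])), (0.6, [299.2, 175.7], array([ 476.1, -151.5,   50. ]))]
far_wing [(0.72, [247.6, 93.1], array([577.8, -87.1,  50. ])), (0.47, [300.0, 175.1], array([ 476.9, -152.5,   50. ]))]
grip []
red_tab [(0.53, [300.4, 176.1], array([ 470. , -157.2,   27. ]))]
stand [(0.87, [247.8, 138.7], array([519.5, -85. ,   0. ]))]
orange [247.24  99.76] [242, 83, 11, 32, 152] [570.3 -86.5  50. ]
orange [251.77 185.15] [248, 173, 9, 28, 183] [464.4 -90.   50. ]
orange [185.45 265.11] [182, 243, 10, 44, 131] [347.7   6.7  50. ]
orange [325.91 261.13] [323, 245, 6, 32, 78] [ 350.5 -193.5   50. ]
orange [325.11 281.68] [323, 276, 5, 11, 28] [ 316.6 -194.3   50. ]
red [299.8  173.15] [296, 169, 9, 9, 41] [ 474.9 -155.7   30. ]
```

View pics/c_w2.png

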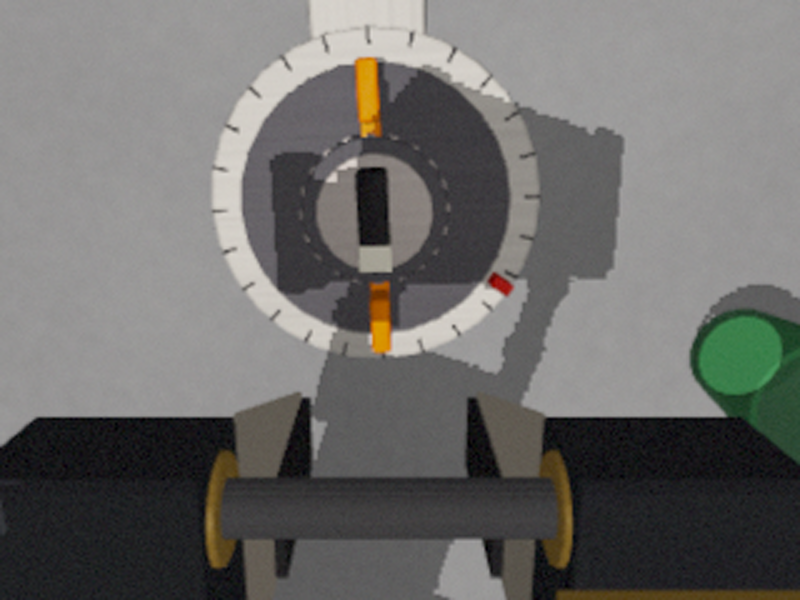

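Run:
```python
from h import *
from plant import viewer
m=viewer.camera_model('wrist')
c=lambda x,y:(100+x*.4,60+y*.4)
def P(n,x,y,z): 
    p=onz(m,c(x,y),z);print(n,p.round(1));return p
P('rimL',212,198,20);P('rimR',540,198,20);P('rimBottom',376,357,20);P('rimtop',372,26,20)
a=P('barfar',372,168,94);b=P('barwhite',375.5,271,94);print('bar ang',np.arctan2(a[1]-b[1],a[0]-b[0]))
P('nw out',381,352,68);P('nw in',380,310,68);P('fw out',367,58,68);P('fw in',370,118,68)
t=P('tab',499,282,34)
P('flangeL',316,211,66);P('flangeR',434,211,66)
```

```text
rimL [5.224e+02 4.000e-01 2.000e+01]
rimR [ 520. -177.   20.]
rimBottom [430.2 -86.6  20. ]
rimtop [607.1 -87.7  20. ]
barfar [541.2 -87.7  94. ]
barwhite [496.5 -88.4  94. ]
bar ang 0.01527567309248785
nw out [449.6 -90.   68. ]
nw in [471.4 -89.8  68. ]
fw out [587.5 -85.9  68. ]
fw in [562.  -86.7  68. ]
tab [ 476.9 -153.9   34. ]
flangeL [520.1 -60.2  66. ]
flangeR [ 519.3 -116.3   66. ]
```

Request:
send_rows --moves '[[[19,0,-3],[0,0,0],36],[[0,40,0],[0,0,0],36],[[0,40,0],[0,0,0],36],[[0,30,0],[0,0,0],36],[[0,0,0],[0,0,0],36]]'

```text
time: 4.38
tool_pos: [466.2, -89.3, 113.2]
tcp_rot: [-1.566, 0.006, 3.131]
contact_force: [0.9, 0.4, 0.4]
grip_width: 36.0
```

Run:
```python
from h import *
from plant import bot, viewer
print(bot.get_obs()['tool_pos'],bot.get_obs()['tcp_rot'])
im=viewer.capture('wrist');cv2.imwrite("pics/d_w2.png",cv2.resize(im,(800,600),interpolation=2))
```

```text
[466.15586914 -89.30401296 113.21634889] [-1.56605449  0.00610765  3.13091828]
```

View pics/d_w2.png

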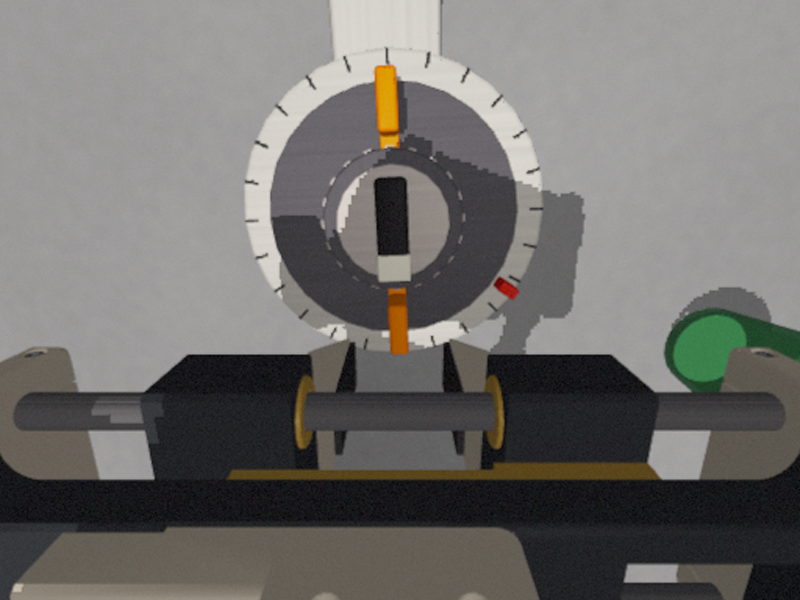

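The wing is centred between the fingers at (400,325). Descending to straddle it.

Request:
send_rows --moves '[[[3,25,0],[0,0,0],36],[[0,18,0],[0,0,0],36],[[0,7,0],[0,0,0],36],[[0,0,0],[0,0,0],36]]'

```text
time: 4.92
tool_pos: [469.7, -91.4, 69.0]
tcp_rot: [-1.561, 0.019, 3.132]
contact_force: [-1.3, 0.2, 0.1]
grip_width: 36.1
```

```bash
cat >> h.py <<'E'
def delta(o,pos,yaw):
    "tool-frame shift (mm) and rotvec (deg) to pos, tool pointing down with z-yaw"
    Rt=R.from_euler('xyz',o['tcp_rot']);T=R.from_euler('xyz',[-np.pi/2,0,yaw])
    return Rt.inv().apply(np.asarray(pos)-o['tool_pos']).round(1),np.degrees((Rt.inv()*T).as_rotvec()).round(1)
E
python3 - <<'E'
from h import *
from plant import bot
o=bot.get_obs();print(o['tool_pos'],o['tcp_rot'],o['contact_force'],o['moment']);print(delta(o,[463,-90,62],np.pi))
E
```

```text
[469.68315713 -91.36836159  68.9504018 ] [-1.56149964  0.01926937  3.13159341] [-1.31941805  0.24134526  0.05117623] [-0.03214179  0.06303355  0.01258606]
(array([ 6.8,  6.8, -1.4]), array([-0.5, -0.6, -1.1]))
```

Request:
send_rows --moves '[[[7,5,-1.5],[-0.5,-0.6,-1.1],36],[[0,2,0],[0,0,0],36],[[0,0,0],[0,0,0],36]]'

```text
time: 5.3
tool_pos: [463.6, -90.1, 63.3]
tcp_rot: [-1.57, 0.002, -3.14]
contact_force: [0.0, -0.3, 0.3]
grip_width: 36.4
```

Run:
```python
from h import *
from plant import bot
o=bot.get_obs();print(o['tool_pos'],o['tcp_rot'],o['contact_force'],o['moment']);print(delta(o,[463,-90,62],np.pi))
```

```text
[463.5644549  -90.14457202  63.267819  ] [-1.56957676e+00  1.94102559e-03 -3.14033492e+00] [ 0.03104786 -0.33213926  0.3154971 ] [ 0.0614219   0.02391552 -0.0297803 ]
(array([ 0.6,  1.3, -0.1]), array([-0.1,  0.1, -0.1]))
```

Request:
send_rows --moves '[[[0.6,0,6],[0,0,0],36],[[0,0,5],[0,0,0],36],[[0,0,2],[0,0,0],36],[[0,0,2],[0,0,0],36]]'

```text
time: 5.8
tool_pos: [462.8, -104.8, 63.4]
tcp_rot: [-1.572, 0.002, -3.141]
contact_force: [0.9, 6.7, 0.8]
grip_width: 35.8
```

Request:
send_rows --moves '[[[0,0,2],[0,0,0],36]]'

```text
time: 5.92
tool_pos: [462.8, -106.1, 63.4]
tcp_rot: [-1.574, 0.002, 3.141]
contact_force: [0.9, 6.8, 1.3]
grip_width: 36.0
```

Request:
send_rows --moves '[[[0,0,2],[0,0,0],36]]'

```text
time: 6.05
tool_pos: [462.8, -107.3, 63.4]
tcp_rot: [-1.575, 0.002, 3.141]
contact_force: [0.7, 6.5, 0.5]
grip_width: 35.9
```

Request:
send_rows --moves '[[[-1.2,0,4.3],[0,-4.5,0],36],[[-1.2,0,4.3],[0,-4.5,0],36],[[-1.2,0,4.3],[0,-4.5,0],36],[[-1.2,0,4.3],[0,-4.5,0],36]]'

```text
time: 6.55
tool_pos: [470.8, -120.3, 63.2]
tcp_rot: [-1.58, 0.007, -2.82]
contact_force: [0.5, 6.8, 1.2]
grip_width: 36.2
```

```bash
cat > st.py <<'E'
from h import *
from plant import bot
A=np.array([519,-88.2])
o=bot.get_obs();p=o['tool_pos'];Rt=R.from_euler('xyz',o['tcp_rot']).as_matrix()
rel=Rt.T@np.array([p[0]-A[0],p[1]-A[1],0])
print('t',round(o['time'],2),'pos',p.round(1),'rot',o['tcp_rot'].round(3),'w',round(o['grip_width'],1))
print('rel tool x,z',rel[[0,2]].round(1),'F tool',(Rt.T@o['contact_force']).round(1),'yaw-pi deg',np.degrees((o['tcp_rot'][2]-np.pi+np.pi)%(2*np.pi)-np.pi).round(1))
E
python3 st.py
```

```text
t 6.55 pos [ 470.8 -120.3   63.2] rot [-1.58   0.007 -2.82 ] w 36.2
rel tool x,z [55.8 15.2] F tool [-2.6 -1.1 -6.3] yaw-pi deg 18.4
```

Request:
send_rows --moves '[[[-1.3,0,4.3],[0,-4.5,0],36],[[-1.3,0,4.3],[0.3,-4.5,0],36],[[-1.3,0,4.3],[0.3,-4.5,0],36],[[-1.3,0,4.3],[0,-4.5,0],36],[[0,0,-4],[0,0,0],36],[[0,0,-8],[0,0,0],36],[[0,0,0],[0,0,0],36]]'

```text
time: 7.42
tool_pos: [473.2, -120.1, 62.8]
tcp_rot: [-1.575, 0.008, -2.5]
contact_force: [0.7, 0.3, 0.9]
grip_width: 36.1
```

```bash
python3 st.py;python3 - <<'E'
from h import *
from plant import viewer
im=viewer.capture('wrist');cv2.imwrite("pics/e_w2.png",cv2.resize(im,(800,600),interpolation=2))
E
```

```text
t 7.42 pos [ 473.2 -120.1   62.8] rot [-1.575  0.008 -2.5  ] w 36.1
rel tool x,z [55.8 -1.8] F tool [-0.8 -0.9  0.2] yaw-pi deg 36.8
```

View pics/e_w2.png

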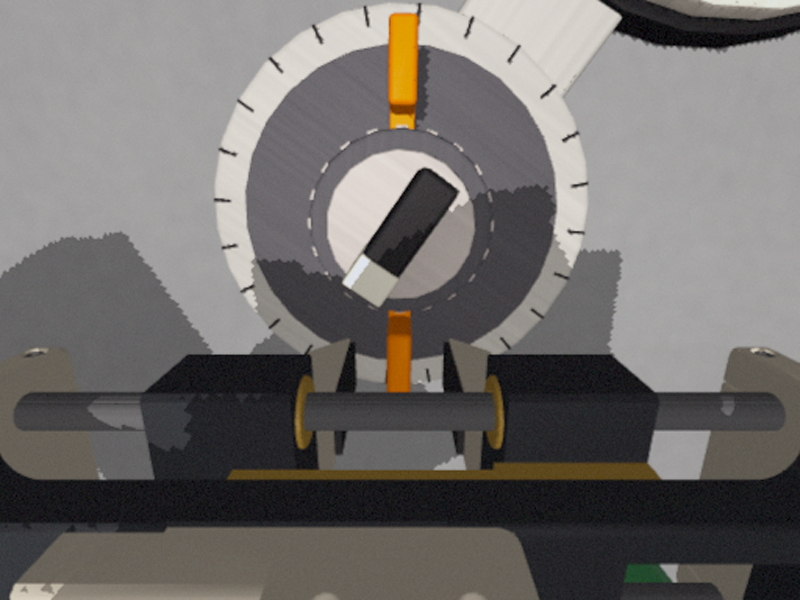

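Ring is at about 0.64 rad, adjuster unmoved and the wing free between the fingers. Lifting and heading for the grip.

Request:
send_rows --moves '[[[0,-30,0],[0,0,0],36],[[0,-30,0],[0,0,0],36],[[0,-15,0],[0,8,0],36],[[0,0,0],[0,9,0],36],[[0,0,0],[0,9,0],36],[[0,0,0],[0,9,0],36],[[0,0,0],[0,0,0],36]]'

```text
time: 8.35
tool_pos: [473.8, -122.1, 141.0]
tcp_rot: [-1.577, 0.007, -3.132]
contact_force: [0.1, 0.1, -0.6]
grip_width: 35.9
```

```bash
python3 st.py
python3 - <<'E'
from h import *
from plant import bot
print(delta(bot.get_obs(),[519,-88.2,135],np.pi+.015))
E
```

```text
t 8.35 pos [ 473.8 -122.1  141. ] rot [-1.577  0.007 -3.132] w 35.9
rel tool x,z [45.6 33.4] F tool [-0.1  0.6 -0.1] yaw-pi deg 0.6
(array([-45.5,   6.5, -33.4]), array([ 0.3, -0.3, -0.4]))
```

Request:
send_rows --moves '[[[-22,0,-17],[0.3,-0.3,-0.4],40],[[-23.5,0,-16.4],[0,0,0],40],[[0,5,0],[0,0,0],40],[[0,0,0],[0,0,0],40]]'

```text
time: 8.85
tool_pos: [519.0, -88.1, 135.7]
tcp_rot: [-1.571, -0.002, -3.116]
contact_force: [0.1, 0.1, 0.6]
grip_width: 40.0
```

```bash
python3 st.py
python3 - <<'E'
from h import *
from plant import bot,viewer
print(delta(bot.get_obs(),[519,-88.2,94],np.pi+.015))
im=viewer.capture('wrist');cv2.imwrite("pics/f_w2.png",cv2.resize(im,(800,600),interpolation=2))
im=viewer.capture('scene');cv2.imwrite("pics/f_s.png",cv2.resize(im[100:260,140:320],None,fx=4,fy=4,interpolation=2))
E
```

```text
t 8.85 pos [519.  -88.1 135.7] rot [-1.571e+00 -2.000e-03 -3.116e+00] w 40.0
rel tool x,z [-0.  -0.1] F tool [-0.1 -0.6 -0.1] yaw-pi deg 1.5
(array([-0.1, 41.7,  0.1]), array([-0. ,  0.6,  0.1]))
```

View pics/f_w2.png

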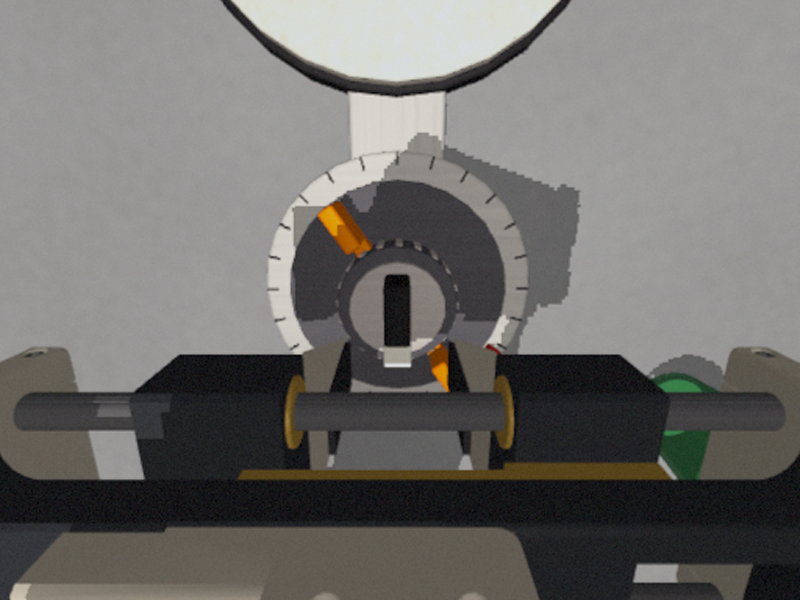

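View pics/f_s.png

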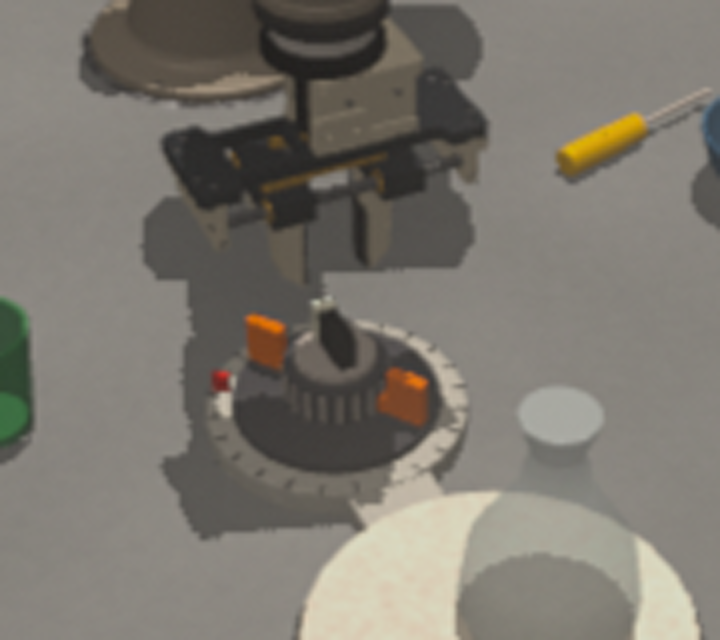

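Request:
send_rows --moves '[[[0,20,0],[0,0,0],40],[[0,13,0],[0,0,0],40],[[0,6,0],[0,0,0],40],[[0,0,0],[0,0,0],40]]'

```text
time: 9.45
tool_pos: [518.5, -90.1, 97.1]
tcp_rot: [-1.57, 0.001, -3.118]
contact_force: [-0.1, -0.1, 0.7]
grip_width: 40.1
```

```bash
python3 st.py
python3 - <<'E'
from h import *
from plant import bot,viewer
print(delta(bot.get_obs(),[519,-88.2,96],np.pi+.025))
E
```

```text
t 9.45 pos [518.5 -90.1  97.1] rot [-1.570e+00  1.000e-03 -3.118e+00] w 40.1
rel tool x,z [0.5 1.9] F tool [ 0.1 -0.7  0.1] yaw-pi deg 1.3
(array([-0.5,  1.1, -1.9]), array([-0.1, -0.1, -0. ]))
```

Request:
send_rows --moves '[[[-0.5,1,-1.9],[0,0,0],40],[[0,0,0],[0,0,0],20],[[0,0,0],[0,0,0],10],[[0,0,0],[0,0,0],10],[[0,0,0],[0,0,0],10]]'

```text
time: 10.07
tool_pos: [519.9, -88.2, 97.4]
tcp_rot: [-1.569, 0.003, -3.118]
contact_force: [0.1, 0.6, 0.4]
grip_width: 10.8
```

```bash
python3 st.py
```

```text
t 10.07 pos [519.9 -88.2  97.4] rot [-1.569e+00  3.000e-03 -3.118e+00] w 10.8
rel tool x,z [-0.9  0.1] F tool [-0.1 -0.4 -0.6] yaw-pi deg 1.4
```

Request:
send_rows --moves '[[[0,0,0],[0,0,0],5],[[0,0,0],[0,0,0],5]]'

```text
time: 10.32
tool_pos: [519.9, -88.3, 97.5]
tcp_rot: [-1.569, 0.003, -3.118]
contact_force: [-0.1, -0.9, 0.5]
grip_width: 5.4
```

```bash
python3 st.py
python3 - <<'E'
from h import *
from plant import bot,viewer
im=viewer.capture('wrist');cv2.imwrite("pics/g_w2.png",cv2.resize(im,(800,600),interpolation=2))
im=viewer.capture('scene');cv2.imwrite("pics/g_s.png",cv2.resize(im[100:260,140:320],None,fx=4,fy=4,interpolation=2))
E
```

```text
t 10.32 pos [519.9 -88.3  97.5] rot [-1.569e+00  3.000e-03 -3.118e+00] w 5.4
rel tool x,z [-0.9  0.1] F tool [ 0.1 -0.5  0.9] yaw-pi deg 1.4
```

View pics/g_w2.png

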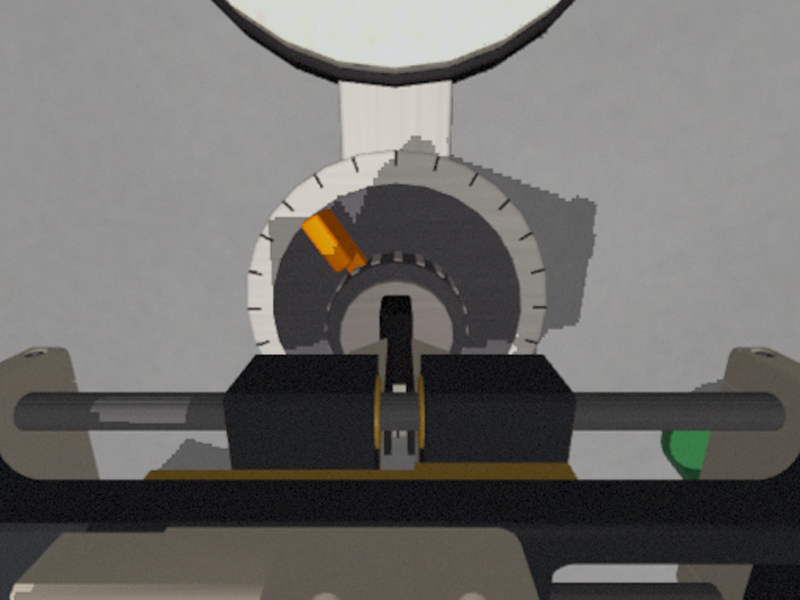

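View pics/g_s.png

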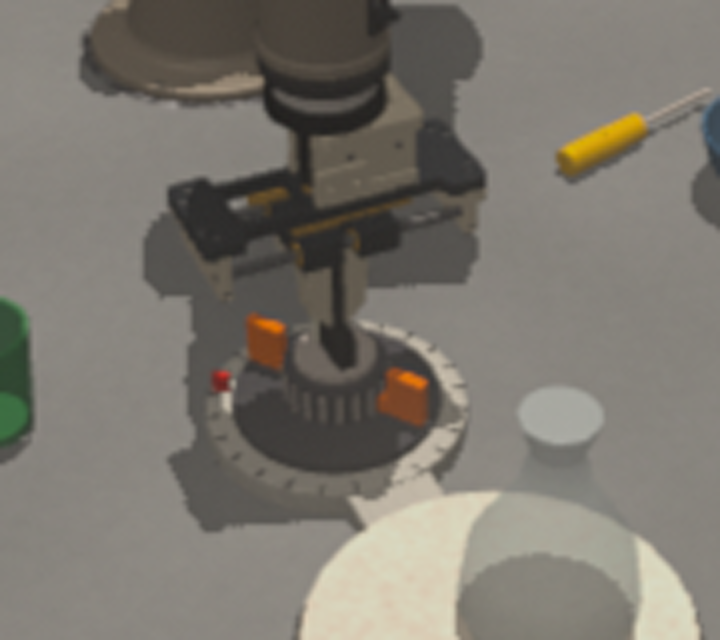

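```bash
python3 - <<'E'
from h import *
from plant import bot,viewer
print(bot.finger_overhang)
m=viewer.camera_model('scene');w=viewer.camera_model('wrist')
for z in (66,75,83,94,105): print(z,((proj(m,[519,-88.2,z])[0]-(140,100))*4).round(0),(proj(w,[519,-88.2,z])[0]*1.5625).round(0),(proj(w,[497,-88.2,z])[0]*1.5625).round(0))
E
cat > /dev/null
python3 - <<'E'
import cv2
im=cv2.imread('pics/g_s.png');cv2.imwrite('pics/g_s2.png',cv2.resize(im[200:500,150:500],None,fx=2.2,fy=2.0,interpolation=2))
E
```

```text
22.0
66 [330. 349.] [397. 335.] [396. 376.]
75 [330. 339.] [396. 342.] [395. 385.]
83 [330. 330.] [396. 349.] [395. 393.]
94 [329. 317.] [396. 360.] [395. 406.]
105 [329. 304.] [396. 372.] [395. 420.]
```

View pics/g_s2.png

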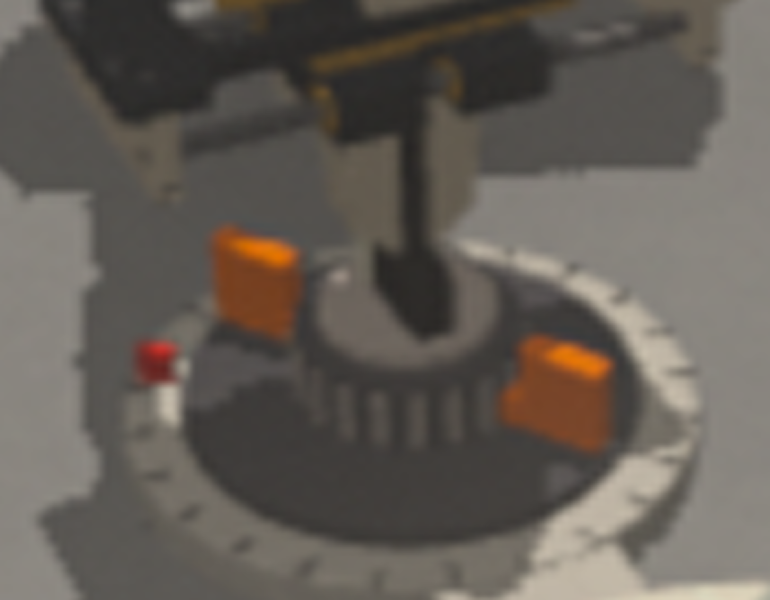

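Run:
```python
from h import *
from plant import bot,viewer
im=viewer.capture('wrist');cv2.imwrite("pics/h_w.png",cv2.resize(im[180:300,180:330],None,fx=5,fy=5,interpolation=2))
im=viewer.capture('top');cv2.imwrite("pics/h_t.png",cv2.resize(im[150:240,230:340],None,fx=6,fy=6,interpolation=2))
```

```text
(no output)
```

View pics/h_w.png

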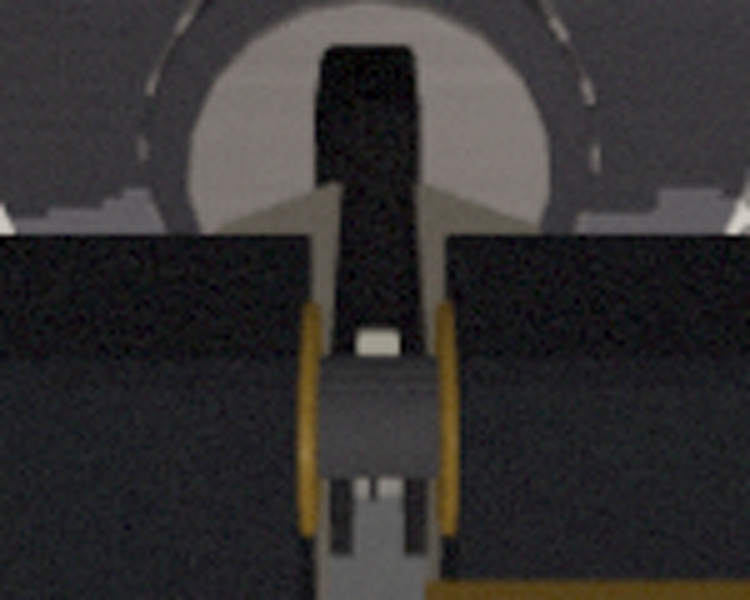

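Request:
send_rows --moves '[[[0,1.5,0],[0,0,0],5]]'

```text
time: 10.65
tool_pos: [520.0, -88.3, 96.0]
tcp_rot: [-1.569, 0.004, -3.118]
contact_force: [0.2, -0.2, -0.4]
grip_width: 5.2
```

Request:
send_rows --moves '[[[0,1.5,0],[0,0,0],5]]'

```text
time: 10.78
tool_pos: [519.9, -88.3, 94.3]
tcp_rot: [-1.569, 0.003, -3.118]
contact_force: [0.1, -0.2, 0.4]
grip_width: 5.1
```

Run:
```python
from h import *
from plant import bot,viewer
w=viewer.camera_model('wrist')
im=viewer.capture('wrist');cv2.imwrite("pics/i_w.png",cv2.resize(im[180:300,180:330],None,fx=5,fy=5,interpolation=2))
for x in(541,508,497):
  for z in (66,75,94): print(x,z,((proj(w,[[x,-81.2,z],[x,-95.2,z]])-(180,180))*5).round(0).tolist())
p=bot.get_obs()['tool_pos']
for dx in(-9.5,9.5):
  for dy in(-3,3): print('tip',((proj(w,p+np.array([dx,dy,-22]))[0]-(180,180))*5).round(0))
t=viewer.capture('scene');cv2.imwrite("pics/i_s.png",cv2.resize(t[150:210,190:260],None,fx=10,fy=10,interpolation=2))
m=viewer.camera_model('scene')
for x in(541,497):
  for z in (66,94): print('sc',x,z,((proj(m,[[x,-81.2,z],[x,-95.2,z]])-(190,150))*10).round(0).tolist())
for z in(-22,0): print('sc tcp',((proj(m,p+np.array([0,0,z]))[0]-(190,150))*10).round(0))
```

```text
541 66 [[324.0, 40.0], [420.0, 42.0]]
541 75 [[322.0, 57.0], [422.0, 60.0]]
541 94 [[316.0, 101.0], [427.0, 103.0]]
508 66 [[321.0, 247.0], [413.0, 249.0]]
508 75 [[319.0, 273.0], [415.0, 275.0]]
508 94 [[314.0, 337.0], [419.0, 339.0]]
497 66 [[320.0, 312.0], [411.0, 314.0]]
497 75 [[318.0, 340.0], [412.0, 342.0]]
497 94 [[313.0, 410.0], [416.0, 412.0]]
tip [388. 251.]
tip [347. 251.]
tip [391. 131.]
tip [349. 130.]
sc 541 66 [[381.0, 416.0], [332.0, 430.0]]
sc 541 94 [[379.0, 335.0], [329.0, 349.0]]
sc 497 66 [[320.0, 319.0], [271.0, 332.0]]
sc 497 94 [[316.0, 239.0], [268.0, 252.0]]
sc tcp [326. 358.]
sc tcp [324. 295.]
```

View pics/i_w.png

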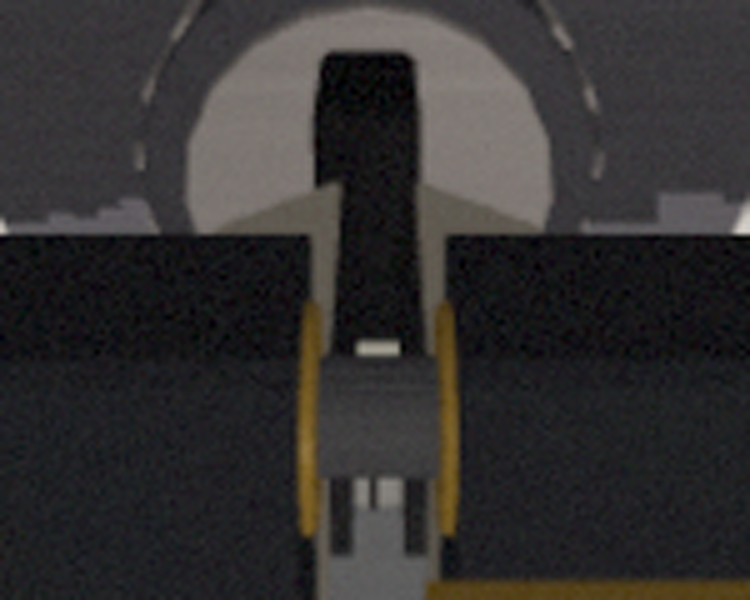

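View pics/i_s.png

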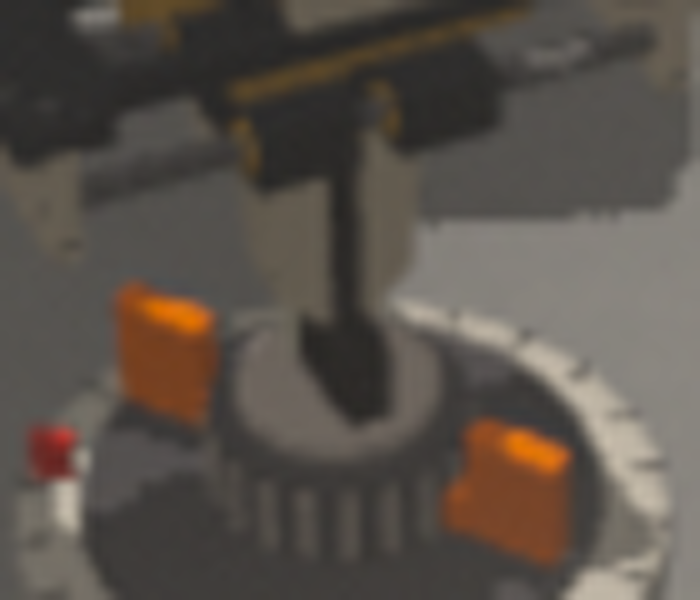

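Run:
```python
from h import *
from plant import bot,viewer
m=viewer.camera_model('scene')
for z in(113.7,120,125,130,136): print(z,((proj(m,[[519,-111,z],[519,-66,z]])-(140,100))*4).round(0).tolist())
im=cv2.imread('pics/f_s.png')[220:320,220:440];cv2.imwrite('pics/f_s3.png',cv2.resize(im,None,fx=3.5,fy=3.5,interpolation=2))
```

```text
113.7 [[296.0, 303.0], [360.0, 286.0]]
120 [[295.0, 295.0], [359.0, 278.0]]
125 [[295.0, 289.0], [359.0, 272.0]]
130 [[295.0, 283.0], [359.0, 266.0]]
136 [[294.0, 276.0], [359.0, 259.0]]
```

View pics/f_s3.png

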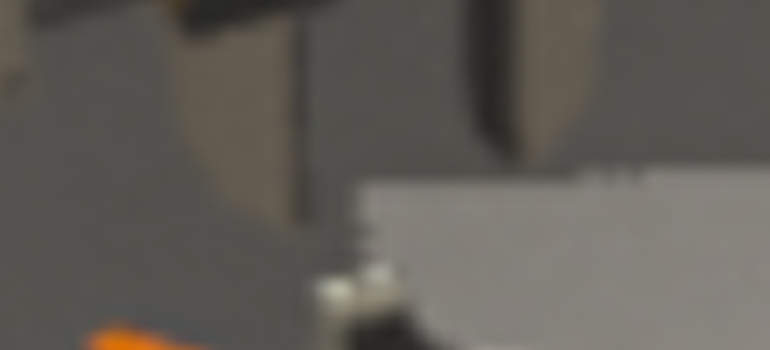

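Reading the views: fingertips appear higher than expected and are not around the bar (width 5 mm, no force). I'll open and step down gently, watching force.

Request:
send_rows --moves '[[[0,0,0],[0,0,0],28],[[0,0,0],[0,0,0],28],[[0,1.5,0],[0,0,0],28],[[0,1.5,0],[0,0,0],28]]'

```text
time: 11.38
tool_pos: [519.9, -88.3, 91.1]
tcp_rot: [-1.569, 0.003, -3.118]
contact_force: [-0.8, 0.2, 0.8]
grip_width: 28.0
```

```bash
python3 st.py
python3 - <<'E'
from h import *
from plant import bot,viewer
im=viewer.capture('wrist');cv2.imwrite("pics/j_w.png",cv2.resize(im[180:300,180:330],None,fx=5,fy=5,interpolation=2))
t=viewer.capture('scene');cv2.imwrite("pics/j_s.png",cv2.resize(t[150:210,190:260],None,fx=10,fy=10,interpolation=2))
E
```

```text
t 11.38 pos [519.9 -88.3  91.1] rot [-1.569e+00  3.000e-03 -3.118e+00] w 28.0
rel tool x,z [-0.9  0.1] F tool [ 0.8 -0.8 -0.2] yaw-pi deg 1.4
```

View pics/j_w.png

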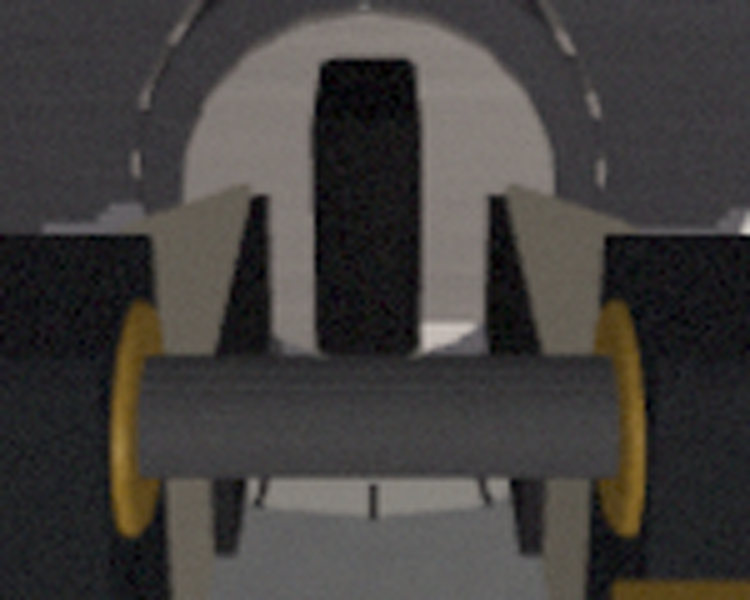

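View pics/j_s.png

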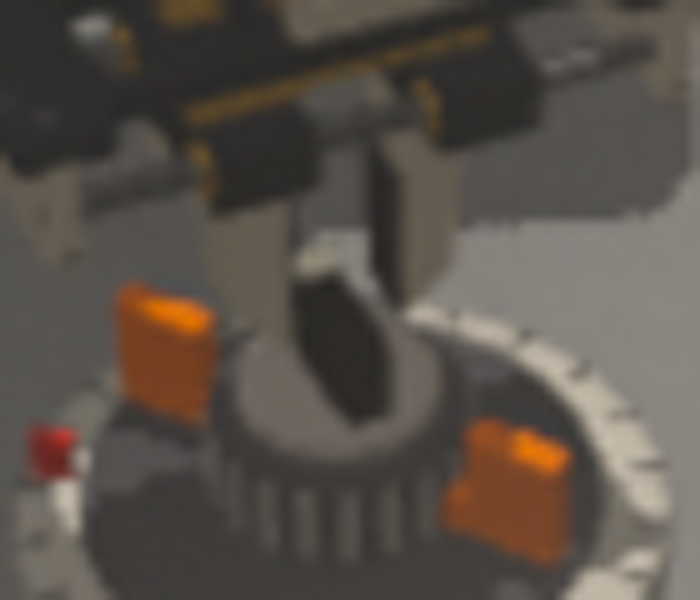

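Request:
send_rows --moves '[[[0,1.5,0],[0,0,0],28],[[0,1.5,0],[0,0,0],28]]'

```text
time: 11.72
tool_pos: [519.9, -88.3, 87.9]
tcp_rot: [-1.569, 0.003, -3.118]
contact_force: [0.0, -0.7, -0.2]
grip_width: 28.2
```

Request:
send_rows --moves '[[[0,1.2,0],[0,0,0],28]]'

```text
time: 11.85
tool_pos: [519.8, -88.3, 86.6]
tcp_rot: [-1.569, 0.003, -3.118]
contact_force: [1.1, 0.5, 0.1]
grip_width: 27.9
```

Request:
send_rows --moves '[[[0,1.2,0],[0,0,0],28]]'

```text
time: 11.98
tool_pos: [519.8, -88.3, 85.3]
tcp_rot: [-1.569, 0.003, -3.118]
contact_force: [0.2, -0.8, 0.3]
grip_width: 28.1
```

Request:
send_rows --moves '[[[0,1.2,0],[0,0,0],28]]'

```text
time: 12.1
tool_pos: [519.9, -88.3, 84.0]
tcp_rot: [-1.569, 0.003, -3.118]
contact_force: [0.2, -0.1, 0.9]
grip_width: 28.1
```

Below the nominal flange height with no contact, so the fingertips really do stand higher than specified. Going a little lower, then closing.

Request:
send_rows --moves '[[[0,1.5,0],[0,0,0],28],[[0,1.5,0],[0,0,0],28],[[0,1,0],[0,0,0],28]]'

```text
time: 12.48
tool_pos: [519.8, -88.3, 79.7]
tcp_rot: [-1.569, 0.003, -3.118]
contact_force: [0.2, -0.1, 0.5]
grip_width: 27.4
```

Request:
send_rows --moves '[[[0,0,0],[0,0,0],20],[[0,0,0],[0,0,0],16],[[0,0,0],[0,0,0],12],[[0,0,0],[0,0,0],10]]'

```text
time: 12.98
tool_pos: [519.8, -87.1, 79.7]
tcp_rot: [-1.571, 0.003, -3.118]
contact_force: [-0.5, -0.7, -0.3]
grip_width: 13.7
```

Gripped (13.7 mm). Begin turning.

Request:
send_rows --moves '[[[0,-0.2,0],[0,-4,0],10],[[0,-0.2,0],[0,-5,0],10],[[0,-0.2,0],[0,-5,0],10]]'

```text
time: 13.35
tool_pos: [519.8, -86.9, 80.3]
tcp_rot: [-1.57, 0.003, -2.867]
contact_force: [0.7, 1.8, 0.4]
grip_width: 13.7
```

```bash
python3 st.py;python3 - <<'E'
from h import *
from plant import bot,viewer
print(bot.get_obs()['moment'])
im=viewer.capture('wrist');cv2.imwrite("pics/k_w.png",cv2.resize(im,(800,600),interpolation=2))
E
```

```text
t 13.35 pos [519.8 -86.9  80.3] rot [-1.57   0.003 -2.867] w 13.7
rel tool x,z [-1.1 -1.1] F tool [-1.1 -0.4 -1.5] yaw-pi deg 15.8
[ 0.28303982  0.01904128 -0.10386916]
```

View pics/k_w.png

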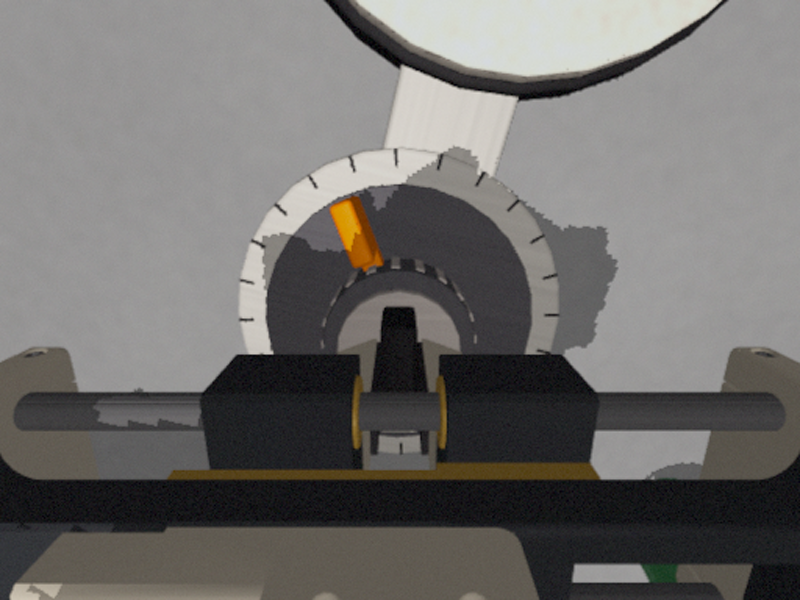

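Request:
send_rows --moves '[[[0,-0.2,0],[0,-5.5,0],10],[[0,-0.2,0],[0,-5.5,0],10],[[0,-0.2,0],[0,-5.5,0],10],[[0,-0.2,0],[0,-5.5,0],10],[[0,-0.2,0],[0,-5.5,0],10],[[0,-0.2,0],[0,-5.5,0],10],[[0,-0.2,0],[0,-4,0],10],[[0,0,0],[0,-2,0],10],[[0,0,0],[0,0,0],10]]'

```text
time: 14.52
tool_pos: [519.4, -86.0, 82.1]
tcp_rot: [-1.57, 0.003, -2.174]
contact_force: [-0.1, 2.1, 0.7]
grip_width: 13.7
```

```bash
python3 st.py
```

```text
t 14.53 pos [519.4 -86.   82.1] rot [-1.57   0.003 -2.174] w 13.7
rel tool x,z [-2.  -0.9] F tool [-1.6 -0.7 -1.3] yaw-pi deg 55.4
```

Request:
send_rows --moves '[[[0,0,0],[0,-1.8,0],10],[[0,0,0],[0,0,0],10],[[0,0,0],[0,0,0],30],[[0,0,0],[0,0,0],40],[[0,0,0],[0,0,0],40]]'

```text
time: 15.15
tool_pos: [519.5, -86.7, 82.1]
tcp_rot: [-1.569, 0.002, -2.142]
contact_force: [-0.1, 0.3, 0.2]
grip_width: 38.0
```

```bash
python3 st.py
```

```text
t 15.15 pos [519.5 -86.7  82.1] rot [-1.569e+00  2.000e-03 -2.142e+00] w 38.0
rel tool x,z [-1.5 -0.4] F tool [-0.2 -0.2 -0.2] yaw-pi deg 57.2
```

Request:
send_rows --moves '[[[0,-20,0],[0,0,0],40],[[0,-40,0],[0,0,0],40],[[0,-40,0],[0,4,0],40],[[30,-40,0],[0,8,0],40],[[30,0,0],[0,8,0],40],[[20,0,0],[0,0,0],40],[[0,0,0],[0,0,0],40]]'

```text
time: 16.02
tool_pos: [462.7, -146.2, 226.6]
tcp_rot: [-1.568, 0.001, -2.503]
contact_force: [0.4, 0.5, 0.4]
grip_width: 40.2
```

```bash
python3 st.py;python3 - <<'E'
from h import *
from plant import bot,viewer
np.save('wl.npy',viewer.camera_model('wrist'),allow_pickle=True)
im=viewer.capture('wrist');cv2.imwrite("pics/l_raw.png",im);cv2.imwrite("pics/l_w.png",cv2.resize(im,(800,600),interpolation=2))
im=viewer.capture('top');cv2.imwrite("pics/l_t.png",cv2.resize(im[150:240,230:340],None,fx=6,fy=6,interpolation=2))
E
```

```text
t 16.02 pos [ 462.7 -146.2  226.6] rot [-1.568e+00  1.000e-03 -2.503e+00] w 40.2
rel tool x,z [79.8 13. ] F tool [-0.6 -0.4 -0.2] yaw-pi deg 36.6
```

View pics/l_w.png

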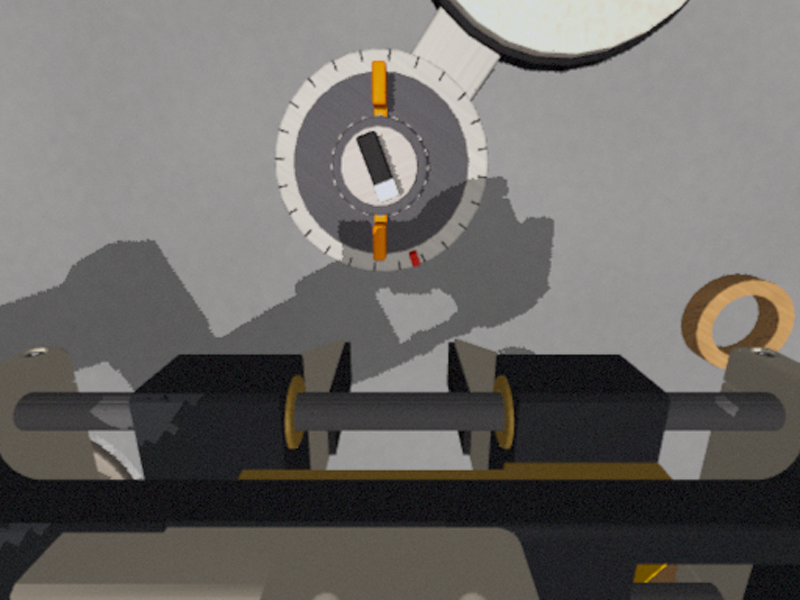

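View pics/l_t.png

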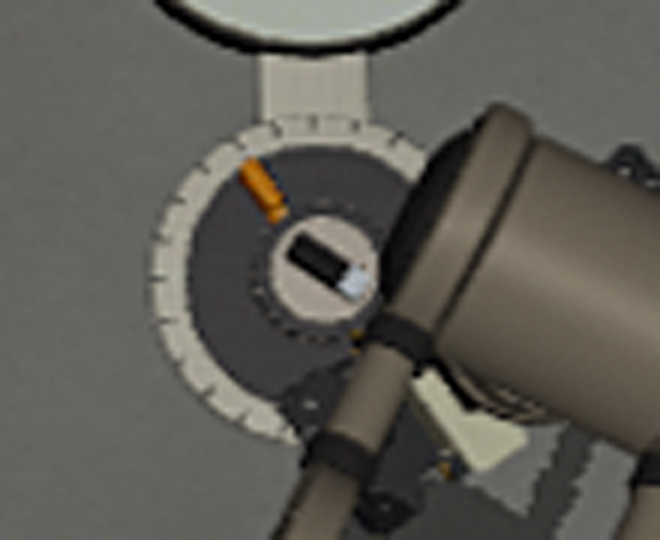

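Run:
```python
from h import *
m=np.load('wl.npy',allow_pickle=True).item();im=cv2.imread('pics/l_raw.png')
cv2.imwrite('pics/l_z.png',cv2.resize(im[25:180,170:320],None,fx=5,fy=3.87*5/3.87,interpolation=2)[:600] if 0 else cv2.resize(im[25:175,170:320],None,fx=4,fy=4,interpolation=2))
g=cv2.cvtColor(im,cv2.COLOR_BGR2GRAY);roi=np.zeros_like(g);cv2.circle(roi,(243,105),24,255,-1)
k=((g<45)&(roi>0)).astype(np.uint8)
n,l,s,c=cv2.connectedComponentsWithStats(k);i=1+np.argmax(s[1:,4]);print(s[i],c[i])
ys,xs=np.where(l==i);print('bar dir px',cv2.fitLine(np.c_[xs,ys].astype(np.float32),2,0,.01,.01).ravel())
for b,s in blobs(im,'red',(240,140,300,180),3): print('red',b,s,onz(m,b,32))
```

```text
[242  92   7  18  22] [245.27272727 100.81818182]
bar dir px [  0.3263623   0.9452447 245.27272   100.818184 ]
red [264.85 165.08] [262, 161, 7, 9, 40] [ 474.69907345 -155.30231122   32.        ]
```

View pics/l_z.png

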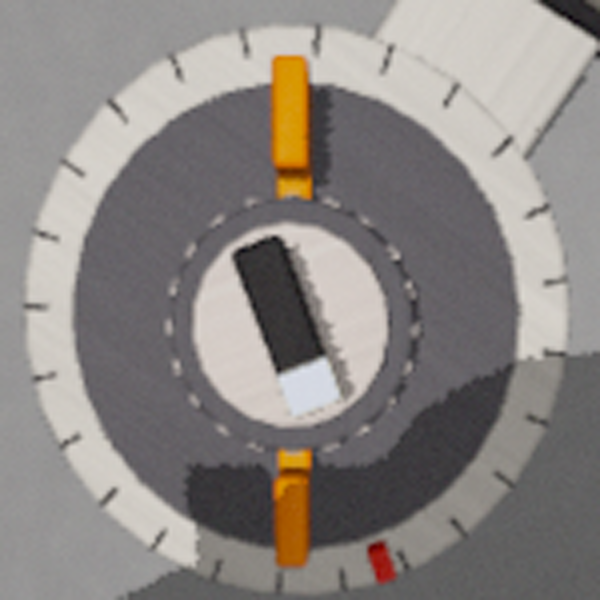

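Run:
```python
from h import *
m=np.load('wl.npy',allow_pickle=True).item()
c=lambda x,y:(170+x/4,25+y/4)
a=onz(m,c(255.5,247),96.4);b=onz(m,c(319,409),96.4);mid=(a+b)/2
print(a,b,mid,np.linalg.norm(a-b));d=b-a;print('bar',np.degrees(np.arctan2(-d[1],-d[0])))
L=onz(m,c(26,305),20);Rr=onz(m,c(568,305),20);T=onz(m,c(297,25),20);B=onz(m,c(295,593),20)
ax=(L+Rr)/2;print('LR',ax,np.linalg.norm(L-Rr),'TB',(T+B)/2,np.linalg.norm(T-B))
fl=(onz(m,c(192,325),68.5)+onz(m,c(388,325),68.5))/2;print('fl',fl)
t=onz(m,c(383,566),34);tt=onz(m,c(376,546),34)
tab=onz(m,(264.85,165.08),30)
for n,A in(('mid',mid),('rim',(ax+T+B)/3 if 0 else (ax+(T+B)/2)/2),('519',np.array([519,-88.2,0]))):
    e=tab-A;print(n,np.degrees(np.arctan2(-e[1],-e[0])),np.hypot(*e[:2]))
for s in (-1,1): pass
w1=onz(m,c(290,56),68);w2=onz(m,c(291,566),68);print('wings',w1,w2,(w1+w2)/2)
```

```text
[529.25210891 -71.39618405  96.4       ] [ 506.43414615 -108.08532507   96.4       ] [517.84312753 -89.74075456  96.4       ] 43.205931226002136
bar 58.12140901102194
LR [524.52919036 -84.62433327  20.        ] 176.50505964215688 TB [518.15869663 -88.68875436  20.        ] 177.24967306462813
fl [518.73088227 -88.36407327  68.5       ]
mid 56.60818145170675 78.88904724942559
rim 55.76623632895944 83.39985511219224
519 56.52456820522857 80.81224814449345
wings [574.2954637  -48.28745961  68.        ] [ 462.31384302 -129.35167272   68.        ] [518.30465336 -88.81956616  68.        ]
```

Bar at 58.1°, tab at 56.6°, difference 0.026 rad, which is well inside 0.1. Now back to the near wing for tightening.

Run:
```python
from h import *
from plant import bot
print(delta(bot.get_obs(),[473.4,-120.8,62],np.pi+np.radians(36)))
```

```text
(array([-22.4, 164.3, -14.3]), array([-0.2,  0.7, -0.1]))
```

Request:
send_rows --moves '[[[-22.4,0,-14.3],[-0.2,0.7,0],36],[[0,40,0],[0,0,0],36],[[0,40,0],[0,0,0],36],[[0,20,0],[0,0,0],36],[[0,0,0],[0,0,0],36]]'

```text
time: 16.75
tool_pos: [476.8, -116.7, 122.8]
tcp_rot: [-1.571, 0.003, -2.51]
contact_force: [-0.6, 0.5, -0.3]
grip_width: 35.7
```

```bash
python3 st.py
python3 - <<'E'
from h import *
from plant import bot,viewer
print(delta(bot.get_obs(),[473.4,-120.8,62],np.pi+np.radians(36)))
im=viewer.capture('wrist');cv2.imwrite("pics/m_w.png",cv2.resize(im,(800,600),interpolation=2))
E
```

```text
t 16.75 pos [ 476.8 -116.7  122.8] rot [-1.571  0.003 -2.51 ] w 35.7
rel tool x,z [50.9 -1.9] F tool [ 0.2  0.3 -0.8] yaw-pi deg 36.2
(array([ 5.4, 60.8,  1.3]), array([ 0. ,  0.2, -0.2]))
```

View pics/m_w.png

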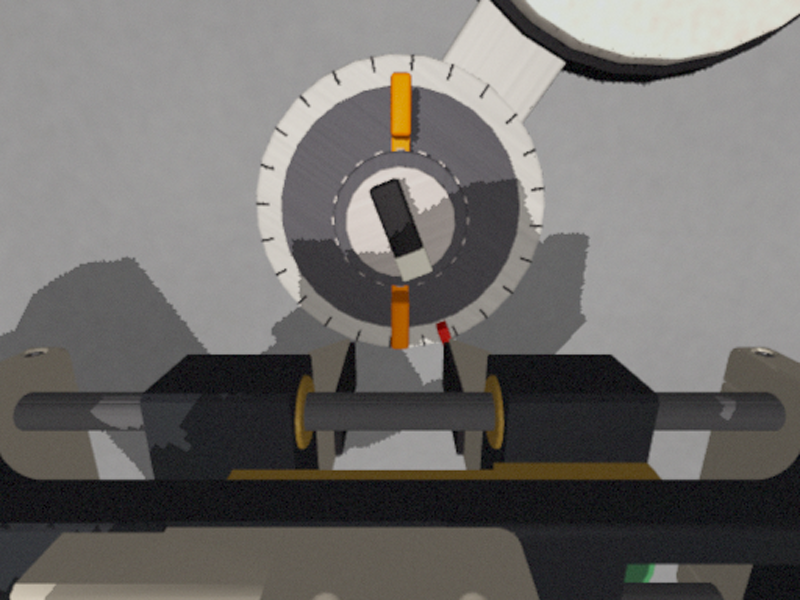

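Request:
send_rows --moves '[[[5,25,1.3],[0,0,-0.2],36],[[0,20,0],[0,0,0],36],[[0,8,0],[0,0,0],36],[[0,0,0],[0,0,0],36]]'

```text
time: 17.3
tool_pos: [478.6, -121.6, 73.8]
tcp_rot: [-1.562, 0.005, -2.508]
contact_force: [0.5, 0.3, -0.1]
grip_width: 35.7
```

```bash
python3 st.py
python3 - <<'E'
from h import *
from plant import bot,viewer
print(delta(bot.get_obs(),[473.4,-120.8,62],np.pi+np.radians(36)))
E
```

```text
t 17.3 pos [ 478.6 -121.6   73.8] rot [-1.562  0.005 -2.508] w 35.7
rel tool x,z [52.3  3. ] F tool [-0.6  0.1  0. ] yaw-pi deg 36.3
(array([ 3.8, 11.8, -3.8]), array([-0.5,  0.3, -0.3]))
```

Request:
send_rows --moves '[[[3.8,6,-3.5],[-0.5,0.3,-0.3],36],[[0,6,0],[0,0,0],36],[[0,0,0],[0,0,0],36]]'

```text
time: 17.68
tool_pos: [474.4, -121.4, 62.8]
tcp_rot: [-1.569, 0.001, -2.514]
contact_force: [0.7, 0.3, 0.1]
grip_width: 36.2
```

```bash
python3 st.py
python3 - <<'E'
from h import *
from plant import bot,viewer
print(delta(bot.get_obs(),[473.4,-120.8,62],np.pi+np.radians(36)))
E
```

```text
t 17.68 pos [ 474.4 -121.4   62.8] rot [-1.569e+00  1.000e-03 -2.514e+00] w 36.2
rel tool x,z [55.6  0.6] F tool [-0.7 -0.1  0.2] yaw-pi deg 36.0
(array([ 0.5,  0.8, -1. ]), array([-0.1, -0. , -0.1]))
```

Request:
send_rows --moves '[[[0.5,0,-7],[0,0,0],36],[[0,0,-5],[0,0,0],36],[[0,0,-2],[0,0,0],36],[[-1.1,0,-4.3],[0,4.5,0],36],[[-1.1,0,-4.3],[0,4.5,0],36],[[-1.1,0,-4.3],[0,4.5,0],36],[[-1.1,0,-4.3],[0,4.5,0],36]]'

```text
time: 18.55
tool_pos: [463.6, -96.1, 63.9]
tcp_rot: [-1.559, 0.007, -2.836]
contact_force: [0.6, -5.8, -3.4]
grip_width: 36.0
```

```bash
python3 st.py
```

```text
t 18.55 pos [463.6 -96.1  63.9] rot [-1.559  0.007 -2.836] w 36.0
rel tool x,z [55.2 -9.1] F tool [1.2 3.4 5.7] yaw-pi deg 17.5
```

Request:
send_rows --moves '[[[-0.8,0.3,-4.5],[-0.4,3.5,0],36],[[-0.8,0.3,-4.5],[-0.4,3.5,0],36],[[-0.8,0,-4.5],[0,3.5,0],36]]'

```text
time: 18.92
tool_pos: [462.9, -85.3, 63.9]
tcp_rot: [-1.569, 0.008, -3.024]
contact_force: [-1.3, -6.9, -1.6]
grip_width: 35.8
```

```bash
python3 st.py
```

```text
t 18.93 pos [462.9 -85.3  63.9] rot [-1.569  0.008 -3.024] w 35.8
rel tool x,z [55.3 -9.5] F tool [2.1 1.6 6.7] yaw-pi deg 6.7
```

Request:
send_rows --moves '[[[-0.5,0,-3],[0,3,0],36],[[-0.5,0,-3],[0,3,0],36]]'

```text
time: 19.18
tool_pos: [463.6, -80.8, 64.0]
tcp_rot: [-1.566, 0.009, -3.131]
contact_force: [-0.7, -4.8, -2.0]
grip_width: 36.5
```

Request:
send_rows --moves '[[[-0.4,0,-2.2],[0,2.2,0],36]]'

```text
time: 19.3
tool_pos: [464.0, -79.3, 64.0]
tcp_rot: [-1.565, 0.009, 3.113]
contact_force: [-1.2, -4.8, -3.1]
grip_width: 35.9
```

Request:
send_rows --moves '[[[-0.4,0,-2.2],[0,2.2,0],36]]'

```text
time: 19.42
tool_pos: [464.4, -77.9, 63.9]
tcp_rot: [-1.564, 0.01, 3.074]
contact_force: [-1.2, -6.3, -3.1]
grip_width: 36.2
```

Request:
send_rows --moves '[[[-0.4,0,-2.2],[0,2.2,0],36]]'

```text
time: 19.55
tool_pos: [464.9, -76.5, 63.9]
tcp_rot: [-1.563, 0.01, 3.034]
contact_force: [-0.9, -5.0, -1.0]
grip_width: 35.9
```

```bash
python3 st.py
```

```text
t 19.55 pos [464.9 -76.5  63.9] rot [-1.563  0.01   3.034] w 35.9
rel tool x,z [55.  -5.9] F tool [0.3 1.1 5.1] yaw-pi deg -6.1
```

Request:
send_rows --moves '[[[0,0,-2.2],[0,0,0],36],[[0,0,-2.2],[0,0,0],36]]'

```text
time: 19.8
tool_pos: [464.7, -73.5, 63.7]
tcp_rot: [-1.56, 0.009, 3.035]
contact_force: [-1.5, -5.5, -1.5]
grip_width: 36.1
```

Request:
send_rows --moves '[[[0,0,-2.2],[0,0,0],36]]'

```text
time: 19.92
tool_pos: [464.5, -72.0, 63.7]
tcp_rot: [-1.559, 0.009, 3.035]
contact_force: [-1.5, -5.5, -1.7]
grip_width: 35.8
```

Request:
send_rows --moves '[[[0,0,-2.2],[0,0,0],36]]'

```text
time: 20.05
tool_pos: [464.5, -70.5, 63.7]
tcp_rot: [-1.557, 0.008, 3.036]
contact_force: [-1.8, -5.4, -1.2]
grip_width: 36.0
```

```bash
python3 st.py
```

```text
t 20.05 pos [464.5 -70.5  63.7] rot [-1.557  0.008  3.036] w 36.0
rel tool x,z [ 56.1 -11.8] F tool [1.2 1.3 5.5] yaw-pi deg -6.0
```

Request:
send_rows --moves '[[[-0.4,0,-2.0],[-0.4,1.5,0],36]]'

```text
time: 20.18
tool_pos: [464.9, -69.2, 63.7]
tcp_rot: [-1.563, 0.008, 3.01]
contact_force: [-0.5, -5.1, -0.0]
grip_width: 36.2
```

Request:
send_rows --moves '[[[-0.4,0,-2.0],[-0.4,1.5,0],36]]'

```text
time: 20.3
tool_pos: [465.4, -67.9, 63.8]
tcp_rot: [-1.569, 0.008, 2.983]
contact_force: [-2.1, -5.3, 1.2]
grip_width: 36.1
```

Request:
send_rows --moves '[[[-0.4,0,-2.0],[0,1.5,0],36]]'

```text
time: 20.42
tool_pos: [465.9, -66.8, 63.8]
tcp_rot: [-1.568, 0.008, 2.956]
contact_force: [-2.2, -5.8, -1.5]
grip_width: 36.1
```

Request:
send_rows --moves '[[[-0.4,0,-2.0],[0,1.5,0],36]]'

```text
time: 20.55
tool_pos: [466.4, -65.7, 63.9]
tcp_rot: [-1.567, 0.008, 2.929]
contact_force: [-1.1, -5.6, -1.6]
grip_width: 36.1
```

```bash
python3 st.py
```

```text
t 20.55 pos [466.4 -65.7  63.9] rot [-1.567  0.008  2.929] w 36.1
rel tool x,z [ 56.2 -10.9] F tool [-0.1  1.6  5.7] yaw-pi deg -12.2
```

Request:
send_rows --moves '[[[-0.3,0,-2.2],[0,1,0],36]]'

```text
time: 20.68
tool_pos: [466.8, -64.5, 63.8]
tcp_rot: [-1.565, 0.008, 2.912]
contact_force: [-1.2, -7.0, -1.7]
grip_width: 35.8
```

Request:
send_rows --moves '[[[-0.3,0,-2.2],[0,1,0],36]]'

```text
time: 20.8
tool_pos: [467.2, -63.6, 63.8]
tcp_rot: [-1.563, 0.008, 2.894]
contact_force: [-2.6, -8.3, -1.6]
grip_width: 36.1
```

Request:
send_rows --moves '[[[-0.3,0,-2.2],[0,1,0],36]]'

```text
time: 20.92
tool_pos: [467.6, -62.9, 63.7]
tcp_rot: [-1.561, 0.008, 2.877]
contact_force: [-2.9, -10.1, -1.6]
grip_width: 35.9
```

Request:
send_rows --moves '[[[-0.3,0,-2.2],[0,1,0],36]]'

```text
time: 21.05
tool_pos: [468.0, -62.3, 63.7]
tcp_rot: [-1.558, 0.008, 2.86]
contact_force: [-3.0, -9.6, -1.5]
grip_width: 35.9
```

```bash
python3 st.py
```

```text
t 21.05 pos [468.  -62.3  63.7] rot [-1.558  0.008  2.86 ] w 35.9
rel tool x,z [ 56.2 -10.7] F tool [ 0.2  1.6 10.1] yaw-pi deg -16.1
```

Request:
send_rows --moves '[[[0,0,-2.4],[-0.3,0,0],36]]'

```text
time: 21.18
tool_pos: [468.1, -61.7, 63.6]
tcp_rot: [-1.561, 0.007, 2.861]
contact_force: [-3.4, -12.0, 0.6]
grip_width: 36.0
```

```bash
python3 st.py
```

```text
t 21.18 pos [468.1 -61.7  63.6] rot [-1.561  0.007  2.861] w 36.0
rel tool x,z [ 56.3 -11.4] F tool [-0.1 -0.5 12.5] yaw-pi deg -16.1
```

Request:
send_rows --moves '[[[0,0,-2.4],[0,0,0],36]]'

```text
time: 21.3
tool_pos: [468.1, -61.2, 63.6]
tcp_rot: [-1.558, 0.007, 2.862]
contact_force: [-3.1, -12.7, -0.2]
grip_width: 36.3
```

```bash
python3 st.py
```

```text
t 21.3 pos [468.1 -61.2  63.6] rot [-1.558  0.007  2.862] w 36.3
rel tool x,z [ 56.4 -11.9] F tool [-0.5  0.4 13. ] yaw-pi deg -16.0
```

Seated: push rose from about 5.5 N free to 12.5–13 N. Stopping there, backing the finger off and checking.

Request:
send_rows --moves '[[[0,0,0],[0,0,0],36],[[0,0,0],[0,0,0],36],[[0,0,4],[0,0,0],36],[[0,0,7],[0,0,0],36],[[0,0,0],[0,0,0],36]]'

```text
time: 21.92
tool_pos: [464.9, -72.6, 64.0]
tcp_rot: [-1.557, 0.008, 2.861]
contact_force: [0.9, 0.8, 0.2]
grip_width: 36.2
```

```bash
python3 st.py
```

```text
t 21.93 pos [464.9 -72.6  64. ] rot [-1.557  0.008  2.861] w 36.2
rel tool x,z [56.3 -0. ] F tool [-0.7 -0.2 -1. ] yaw-pi deg -16.1
```

Request:
send_rows --moves '[[[0,-30,0],[0,0,0],36],[[0,-40,0],[0,0,0],36],[[0,-40,0],[0,0,0],36],[[40,-40,0],[0,-6,0],36],[[20,0,0],[0,-9,0],36],[[0,0,0],[0,-9,0],36],[[0,0,0],[0,0,0],36]]'

```text
time: 22.8
tool_pos: [404.5, -54.9, 219.0]
tcp_rot: [-1.557, 0.003, -2.993]
contact_force: [0.3, 0.2, 0.2]
grip_width: 36.2
```

```bash
python3 st.py;python3 - <<'E'
from h import *
from plant import bot,viewer
np.save('wn.npy',viewer.camera_model('wrist'),allow_pickle=True)
im=viewer.capture('wrist');cv2.imwrite("pics/n_raw.png",im);cv2.imwrite("pics/n_w.png",cv2.resize(im,(800,600),interpolation=2))
E
```

```text
t 22.8 pos [404.5 -54.9 219. ] rot [-1.557  0.003 -2.993] w 36.2
rel tool x,z [108.3 -49.9] F tool [-0.4 -0.2 -0.1] yaw-pi deg 8.5
```

View pics/n_w.png

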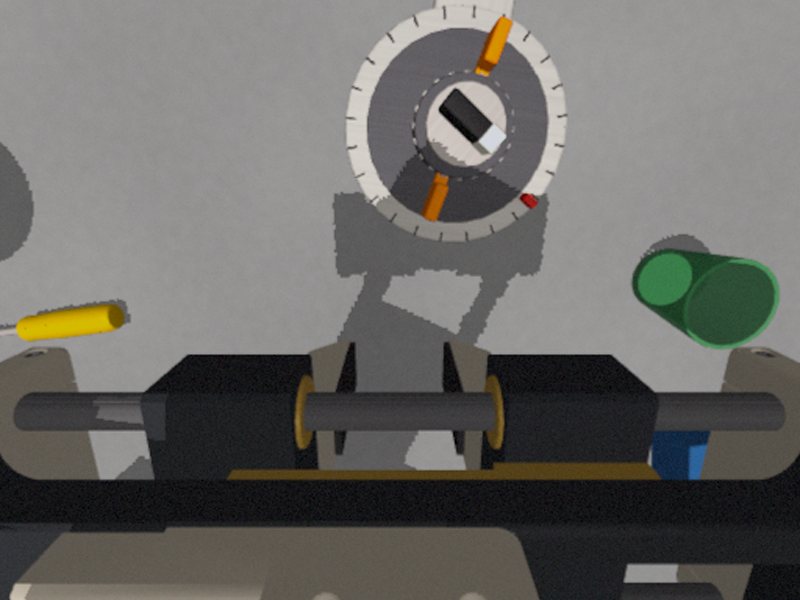

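Run:
```python
import cv2
im=cv2.imread('pics/n_raw.png');cv2.imwrite('pics/n_z.png',cv2.resize(im[0:160,215:370],None,fx=4.8,fy=3.75,interpolation=2) if 0 else cv2.resize(im[0:150,220:370],None,fx=4,fy=4,interpolation=2))
```

```text
(no output)
```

View pics/n_z.png

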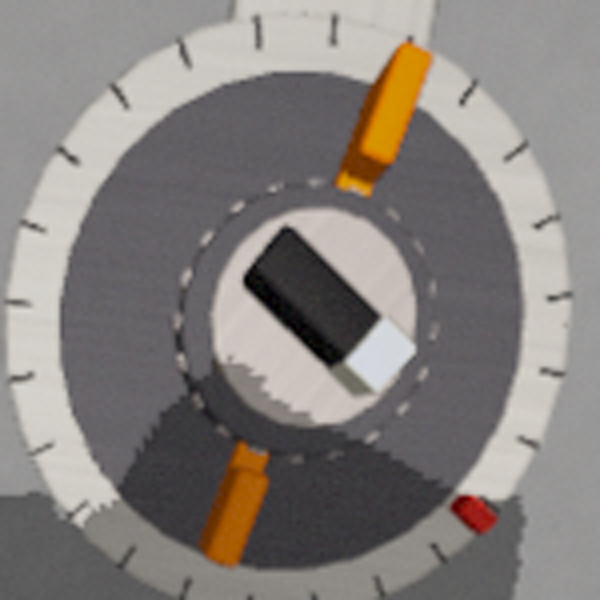

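Run:
```python
from h import *
m=np.load('wn.npy',allow_pickle=True).item()
c=lambda x,y:(220+x/4,y/4)
im=cv2.imread('pics/n_raw.png')
a=onz(m,c(270,244),96.4);b=onz(m,c(397,371),96.4);mid=(a+b)/2;d=b-a
print(mid,np.linalg.norm(d),'bar',np.degrees(np.arctan2(-d[1],-d[0])))
# right-hand long top edge
a=onz(m,c(288,226),96.4);b=onz(m,c(415,350),96.4);d=b-a;print('edge',np.degrees(np.arctan2(-d[1],-d[0])))
for t,s in blobs(im,'red',(300,100,370,150),3):
    p=onz(m,t,30);
    for A in(mid,np.array([519,-88.2,0])): e=p-A;print('tab',p,np.degrees(np.arctan2(-e[1],-e[0])),np.hypot(*e[:2]))
w1=onz(m,c(418,48),68);w2=onz(m,c(220,560),68);e=w1-w2;print('wing deg',np.degrees(np.arctan2(e[1],e[0])))
```

```text
[517.73044149 -88.97605293  96.4       ] 43.714615916251354 bar 57.02029838239575
edge 57.92767932712797
tab [ 474.19512421 -155.51874484   30.        ] 56.805426322036304 79.51888893178923
tab [ 474.19512421 -155.51874484   30.        ] 56.3537272521541 80.86587847303991
wing deg -11.876842114116462
```

The bar is still on the tab (57–58° against 56.6°), the tab is where it was, and nothing is touching. Handing in.

```bash
python3 -c "
from plant import bot
print(bot.close_job())"
```

```text
the job is handed in; nothing more can be done
None
```

I finished all three steps and handed the job in at about 23 s of the 72 s allowed. The hand-in gives no verdict, so the results below are my own readings.

**What I did**
- **Loosening:** I backed the lock ring off by about 0.6 rad by pushing the near wing. The adjuster did not move.
- **Adjuster:** I gripped the bar and turned it about 0.98 rad anticlockwise, then let go.
- **Tightening:** I turned the ring clockwise until it seated at about −0.2 rad. The push rose from about 5.5 N while free to 12.5–13 N, and I stopped there. The ring is now at about −0.24 rad.

**Last checks**
- **Alignment:** in the last wrist picture, taken after releasing the ring, the bar points at 57–58° and the tab lies at about 56.6°. The error is roughly 0.01–0.03 rad against the 0.1 allowed.
- **Red tab and clearances:** the tab shows no measurable move, and the gripper was clear of everything. I did not measure the other objects' positions again.

**What disagreed or fell short**
- **Tightness:** the final push was slightly above the 10–12 N target but well under 18 N. The force between shoe and adjuster can't be measured directly, so I judged it only from the push at the wing.
- **Fingertip reach:** the first close on the bar found nothing between the fingers. The fingertips seemed to reach less far ahead than the stated 22 mm. I lowered about 18 mm more and the second grasp held at 13.7 mm.
- **Tab detection:** the network placed the red tab wrongly in the top view, so I located it by colour instead.

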